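# Hold the focusing rod in the slit lamp's pivot sleeve

## Task

Check the slit lamp's focus: first pull the sprung dust shutter by its black post all the way out to its stop and let go of it (it stays), so that the pivot sleeve is open. Then take the test rod with the red grip out of its stand and lower it upright into the sleeve, never letting the rod touch the slit lamp, until its yellow band is level with the sleeve's mouth. Finish while still holding it there, steady and centred in the bore, and leave everything else where it is.

Things in the scene. Friction and masses are not known exactly. Their poses are not given: they have to be found in the camera images.
- slitlamp: Fixed slit-lamp base, grey plate 35 mm high, own x -120..160, y -140..140 mm. Origin on the table under the sleeve's axis, x away from the robot at yaw 0. Upright aluminium sleeve over the origin: 64 mm outside, bore 28 mm, 90 to 125 mm high; white pillar of the same height behind it (+x). Black joystick at x -85, y -100, 115 mm high; lamp tower at x 130, y 110, 375 mm high, up to 72 mm wide.
- sleeve_mouth (a point): Centre of the sleeve's upper rim (mouth), on the bore's axis, 125 mm above the table; axes as the slit lamp's. The bore below it is 28 mm wide and 35 mm deep, with 55 mm of free air from its lower end to the base plate.
- shutter (a joint): Dust shutter travel, m: 0 closed (steel plate 44 mm wide, 5 mm thick, top 131 mm above the table, covers the mouth), 0.050 at its stop (bore free). Starts 0 to 0.008. Slides along the slit lamp's -x. Weak return spring (up to 1 N) and a stronger friction brake (2 N): pulling takes 2 to 3 N and it stays where it is let go.
- shutter_post (a point): Shutter's black upright post, 18 mm diameter, 40 mm tall, on the shutter plate (131 to 171 mm above the table), 75 mm in front of (-x of) the bore's axis when closed, 125 mm when out. The point is on its axis at half height (151 mm) and moves with it.
- rod_stand: Fixed white and grey stand, base plate 100 x 160 x 8 mm, top plate 60 x 160 mm, upper face 100 mm above the table, with two 17 mm holes at y -40 and +40 mm. Origin on the table under its centre. The two rods hang in the holes, in either order.
- test_rod: Loose test rod, 0.12 kg. From the tip up: steel shaft 12 mm diameter, 85 mm long, with a yellow band 45 to 65 mm above the tip; dark collar 30 mm diameter, 85 to 91; red square grip 24 x 24 mm, 91 to 136, faces along the rod's x and y. Origin at the tip's centre, z up the rod. In the stand the collar rests on the top plate and its axes are parallel to the stand's.
- rod_band (a point): Point on the test rod's axis at the middle of its yellow band, 55 mm above the tip.
- plain_rod: A second rod of the same size with a grey grip and no band, in the stand's other hole; to be left there. Origin at its tip.
- drops: White eye-drop bottle with blue cap, 32 mm diameter, 65 mm high, standing behind the stand; origin under its centre. Leave alone.
- trial_lens: Red trial-lens ring, 38 mm diameter, 6 mm thick, lying on the slit lamp's base plate beside the shutter; origin under its centre. Leave alone.
- pads_jar: Glass jar with steel lid, 80 mm diameter, 100 mm high; origin under its centre. Leave alone.
- occluder: Flat black eye occluder paddle, handle 150 x 18 mm, disc 64 mm, 6 mm thick; origin under the handle's middle. Leave alone.
Mind the look-alikes: they are no part of the job. What is meant by the test_rod is not blue, and is the smaller of those in its own colour.

How it is judged:
By the outcome, as a careful person would: the job done as asked, in the order asked, and still so for the second after the job is handed in, while the arm keeps its last pose, push and grip.
It also fails if it takes over 64 s, if anything falls off the work surface, if the arm or the gripper's body presses on something with over 40 N, if the wrist force passes 120 N, or if a joint passes its speed limit or range.

## Robot

A 7-joint arm with a two-finger parallel gripper is mounted at the origin on the work surface. World frame = base frame: x ahead of the robot, y to its left, z up, the work surface at z = 0. Lengths are in m, angles in rad, forces in N, time in s.
With the tool pointing down it reaches from about 0.425 to 0.925 m from the base axis. Payload 6.8 kg.
Tool frame: the origin (TCP) lies at the very end of the fingers, on their centre line; the grasp point (between the pads) lies 19 mm behind it (bot.grasp_offset is the distance from the TCP to the grasp point, in m); z points along the fingers, y is the direction in which the jaws open and shut (so a half turn about z gives the same grasp; the last joint's range is limited). The gripper opens to 85 mm and grips with 20 to 120 N. Pads are 22 mm wide; open, the fingers measure 114 mm over their backs; the gripper's body (76 mm by 85 mm) begins 54 mm behind the grasp point. The pads swing forward as they close: fully open they stand 13 mm farther back than shut.
Start: joints at [1.134, 0.477, 0.022, 1.555, -0.011, 1.109, -0.083], TCP at [0.218, -0.639, 0.231] pointing down, gripper open.
Joint ranges: [-2.96, 2.96], [-0.34, 2.1], [-1.41, 1.46], [0.24, 2.44], [-1.37, 4.51], [0.17, 1.92], [-2.96, 2.96]. Speed limits (rad/s): [2.39, 2.39, 3.14, 3.14, 3.14, 3.14, 3.14].

## Interface

Orientations are given as a unit quaternion [w, x, y, z].
In Python, from station import monitor, cams, bot, finder gives the robot as it stands.
- The arm moves only by the tool jog_arm, never from a script. Its argument "plan" is a list of rows, each an object of numbers: "x", "y", "z": the shift along the tool's x, y, z as a fraction of full scale; "wx", "wy", "wz": the turn, a rotation vector about the tool's x, y, z as a fraction of full scale. A call has 1 to 12 rows; each row is the pose to reach, as a shift and turn from the pose measured when the call began, along the tool's axes at that moment, turning the shorter way round; what a row does not reach only later rows make up. Full scale, the value 1, is 20 cm for a shift and 180 degrees for a turn. A row lasts 1/12 s, in which the tool goes at most 41.7 mm and 7.16 degrees, less where a joint would pass 70% of its speed; a pose out of reach is approached as far as the arm can. A call with a number of a shift or a turn outside -1 to 1 is refused whole. A call with a gripper value outside its range is refused whole. "hand" is the opening, from -1 (shut) to 1 (fully open), set as the call begins (left out, the last holds). The fingers move at their own pace and stop on an object; "grip_force" is the grip in N (left out, the last holds). Time passes only in rows, so rows that repeat a pose let the fingers close. It gives the time, the measured TCP pose, the force and the opening at its end, in the units of the state.
- monitor.get_obs(): the state, without advancing time (a new reading comes with each control period).
- cams.read_camera(name): name is "scene" or "top" or "wrist"; returns the picture (400x640x3 uint8, red, green, blue); there is no depth.
- cams.get_calibration(name): a dict with "fx", "fy", "cx", "cy" (pixels), "extrinsics" (4x4, takes a point from world to camera coordinates). Camera axes: x right, y down, z forward; pixel columns grow to the right and rows downward; lengths in m; the calibration is good to about 2 mm. A picture is of the moment at which its call begins: read the wrist's pose just before it. get_calibration takes no time and is no camera call; for the wrist camera it gives the pose at the moment of the call.
- bot.hand_in(): hands the job in, once; it reports no verdict.
Trained networks look in the newest picture that a camera, given by its name, has taken for a name from the list of things; names that differ only in an ending like _2 or _b are one class to them, and where a whole thing is asked for, a point or a joint stands for the part that bears it (a point fixed in the world has none). Each returns a list of dicts, best first, with "confidence" (0 to 1); they miss things now and then, are a little off and sometimes report something else, mostly with a low value. They report only what shows in the picture. A call takes as long as a camera call. They do not tell look-alikes from the thing itself.
- finder.find_in(camera, target): "bbox" ([left, top, width, height] in pixels, round what is visible of it).
- finder.place_of(camera, target): "location" ([column, row] in pixels: a listed point, or the origin of a listed thing).
The state is a dict: "t": time; "q": joint angles; "joint_vel": joint speeds; "joint_torque": joint torques, N m; "eef_pos": TCP position; "tool_rot": TCP orientation; "contact_force": force on the tool from outside, world axes, zero at the start; "torque": the same for the moment, N m; "gripper_width": opening from 0.0 (shut) to 1.0 (fully open).
Only numpy, scipy, OpenCV 4.12 (cv2) and the standard library are available. Lean on these libraries where they do the work, as an engineer would, in place of code of your own. Each camera call takes 0.05 s, during which the arm holds its last target. There are 200 camera calls.

## Working session

There is one attempt and no reset: what is moved stays moved. The work goes in short steps, Python scripts to look and compute and a tool call to move; the robot and the scene stay as the last step left them, time stands still between calls to the robot, and variables do not carry over. Pictures are saved under pics/ and viewed, about 8 in all and at most 12, crops included, and the job is handed in when it is done.

Besides the shell and the picture viewer there is one more tool, called after "Request:" by a JSON object that holds its "method" and its "body", one argument or row to a line. jog_arm: Moves the arm, as the interface text tells. Shift numbers are shares of 20 cm and turn numbers shares of 180 degrees, none past 1 either way. Its arguments: {"type":"object","properties":{"plan":{"type":"array","items":{"type":"object","properties":{"x":{"type":"number","minimum":-1,"maximum":1},"y":{"type":"number","minimum":-1,"maximum":1},"z":{"type":"number","minimum":-1,"maximum":1},"wx":{"type":"number","minimum":-1,"maximum":1},"wy":{"type":"number","minimum":-1,"maximum":1},"wz":{"type":"number","minimum":-1,"maximum":1}}}},"hand":{"type":"number"},"grip_force":{"type":"number"}},"required":["plan"]}

```bash
ls; mkdir -p pics; cat > h.py <<'E'
import numpy as np, cv2
from station import monitor, cams, bot, finder
from scipy.spatial.transform import Rotation as R
def snap(c,fn=None,crop=None,scale=1):
    im=cams.read_camera(c)
    if fn:
        o=im if crop is None else im[crop[1]:crop[3],crop[0]:crop[2]]
        o=cv2.resize(o,None,fx=scale,fy=scale,interpolation=cv2.INTER_CUBIC)
        cv2.imwrite('pics/'+fn,o[:,:,::-1])
    return im
def atz(c,px,z,cal=None):
    k=cal or cams.get_calibration(c);E=np.array(k['extrinsics'])
    d=np.array([(px[0]-k['cx'])/k['fx'],(px[1]-k['cy'])/k['fy'],1])
    o=-E[:3,:3].T@E[:3,3];d=E[:3,:3].T@d
    return o+d*(z-o[2])/d[2]
def proj(c,p,cal=None):
    k=cal or cams.get_calibration(c);E=np.array(k['extrinsics'])
    v=E[:3,:3]@np.array(p)+E[:3,3]
    return np.array([k['fx']*v[0]/v[2]+k['cx'],k['fy']*v[1]/v[2]+k['cy']])
def tri(obs):
    # obs: list of (cal,px)
    A=[];b=[]
    for k,px in obs:
        E=np.array(k['extrinsics']);d=E[:3,:3].T@np.array([(px[0]-k['cx'])/k['fx'],(px[1]-k['cy'])/k['fy'],1]);d/=np.linalg.norm(d)
        o=-E[:3,:3].T@E[:3,3];P=np.eye(3)-np.outer(d,d);A.append(P);b.append(P@o)
    return np.linalg.lstsq(np.vstack(A),np.hstack(b),rcond=None)[0]
def rot():
    w,x,y,z=monitor.get_obs()['tool_rot'];return R.from_quat([x,y,z,w])
def jog(target,yaw=None):
    """shift rows numbers for TCP target; yaw = world angle of tool x axis, tool down"""
    s=monitor.get_obs();r=rot()
    d=r.inv().apply(np.array(target)-s['eef_pos'])/0.2
    out=[np.round(d,4)]
    if yaw is not None:
        T=R.from_matrix(np.array([[np.cos(yaw),np.sin(yaw),0],[np.sin(yaw),-np.cos(yaw),0],[0,0,-1]]).T)
        T=R.from_matrix(np.column_stack([[np.cos(yaw),np.sin(yaw),0],[np.sin(yaw),-np.cos(yaw),0],[0,0,-1]]))
        out.append(np.round((r.inv()*T).as_rotvec()/np.pi,4))
    return out
E
python3 - <<'E'
from h import *
a=snap('scene','s0.png');b=snap('top','t0.png')
for c in('scene','top'):
    k=cams.get_calibration(c);E=np.array(k['extrinsics']);print(c,k['fx'],-E[:3,:3].T@E[:3,3])
    for n in ['slitlamp','sleeve_mouth','shutter_post','rod_stand','test_rod','rod_band','plain_rod','drops','trial_lens','pads_jar','occluder']:
        print(n,[(np.round(d['location']).tolist(),round(d['confidence'],2)) for d in finder.place_of(c,n)[:4]])
print(monitor.get_obs())
E
```

```text
pics
scene 399.30995502612757 [1.18389921 0.13248728 0.81430002]
slitlamp [([335.0, 254.0], 0.7)]
sleeve_mouth [([345.0, 223.0], 0.87)]
shutter_post [([336.0, 188.0], 0.8), ([404.0, 184.0], 0.31)]
rod_stand [([340.0, 189.0], 0.7), ([196.0, 218.0], 0.57)]
test_rod [([153.0, 202.0], 0.98), ([138.0, 226.0], 0.82), ([181.0, 212.0], 0.72)]
rod_band [([131.0, 212.0], 0.67), ([179.0, 197.0], 0.64), ([141.0, 188.0], 0.58)]
plain_rod [([208.0, 220.0], 0.68)]
drops [([165.0, 247.0], 0.59), ([179.0, 197.0], 0.51)]
trial_lens [([371.0, 224.0], 0.5)]
pads_jar [([400.0, 183.0], 0.68), ([445.0, 200.0], 0.56)]
occluder [([445.0, 204.0], 0.77)]
top 411.77847701706474 [0.35250363 0.0907406  1.40801204]
slitlamp [([293.0, 172.0], 0.57), ([418.0, 174.0], 0.57)]
sleeve_mouth [([289.0, 168.0], 0.77)]
shutter_post [([293.0, 191.0], 0.84)]
rod_stand [([401.0, 196.0], 0.97)]
test_rod [([444.0, 185.0], 0.85), ([440.0, 209.0], 0.57), ([417.0, 201.0], 0.4)]
rod_band [([453.0, 185.0], 0.8), ([450.0, 208.0], 0.73), ([420.0, 196.0], 0.54)]
plain_rod [([395.0, 197.0], 0.42)]
drops [([415.0, 200.0], 0.58)]
trial_lens [([264.0, 195.0], 0.56)]
pads_jar [([235.0, 256.0], 0.69)]
occluder [([202.0, 237.0], 0.57)]
{'t': 1.2, 'q': array([ 1.13384092,  0.47703367,  0.02239685,  1.55539301, -0.01148196,
        1.10927945, -0.0830858 ]), 'joint_vel': array([ 0.00073431,  0.0001422 , -0.00121798,  0.00066676,  0.00059489,
       -0.00072049,  0.00069844]), 'joint_torque': array([ 6.84644056e-04, -5.96336925e+01,  1.60714064e+00, -2.81548619e+01,
        1.26250915e-02,  1.63598041e-03,  2.75876282e-07]), 'eef_pos': array([ 0.21801011, -0.63885121,  0.23128821]), 'tool_rot': array([7.57898685e-06, 9.86511868e-01, 1.63689752e-01, 8.72651931e-07]), 'contact_force': array([-0.10900041,  0.19585426,  0.18013597]), 'torque': array([0.01123297, 0.07624317, 0.05714522]), 'gripper_width': 1.0028799076268262}
```

View pics/s0.png

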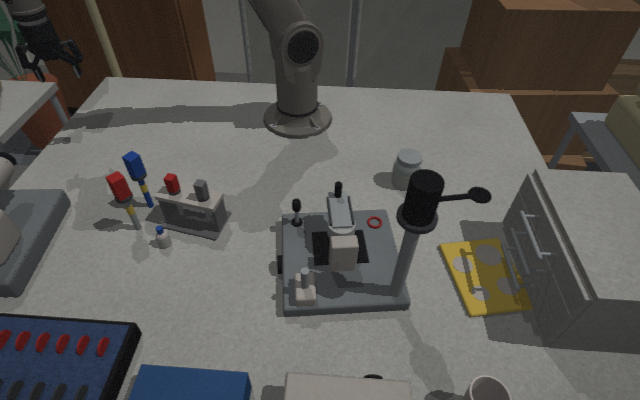

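View pics/t0.png

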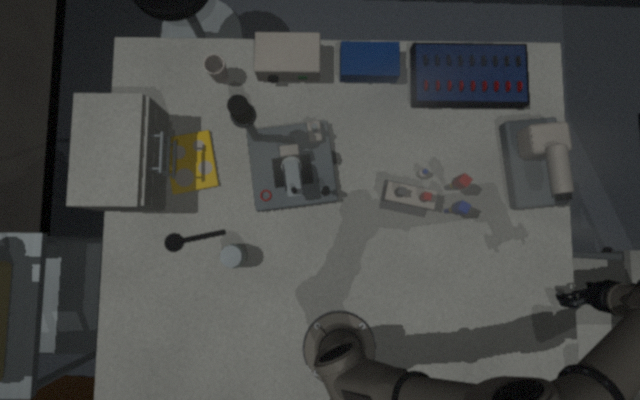

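The scene picture shows the slit lamp at (340,250), with the post at (338,188). The stand is at (193,212).

Things that could be taken for the test rod, with scene / top pixels:
- **Small red grip in the stand:** (172,184) / (427,197)
- **Larger free-standing red:** (119,187) / (463,181)
- **Blue one:** (134,167) / (461,208)
- **Grey plain rod:** (201,190) / (402,191)

I choose the small red one in the stand and will check it in a close crop.

```bash
python3 - <<'E'
from h import *
a=snap('scene');b=snap('top')
f=lambda im,c,s:cv2.resize(im[c[1]:c[3],c[0]:c[2]],None,fx=s,fy=s,interpolation=cv2.INTER_CUBIC)
A=f(a,(95,145,255,255),2.5);B=f(a,(265,165,425,275),2.5)
C=f(b,(370,155,490,225),400/120);D=f(b,(235,100,355,220),400/120)
m=np.zeros((680,800,3),np.uint8)
m[:275,:400]=A[:275,:400];m[:275,400:]=B[:275,:400];m[275:275+C.shape[0],:400]=C[:,:400];m[275:275+400,400:]=D[:400,:400]
m=m[:,:,::-1]; m=cv2.convertScaleAbs(m,alpha=1.5)
cv2.imwrite('pics/m1.png',cv2.resize(m,(700,595)))
T=lambda px,z:np.round(atz('top',px,z),3)
print('mouth',T((289,168),.125),'post',T((293,191),.151))
for p in [(247,125),(330,121),(342,204),(256,211)]: print('corner',T(p,.035))
print('red',T((427,197),.151),'grey',T((402,191),.151),'bigred',T((463,181),.15))
print('tower',T((240,110),.37),'jar',T((232,255),.1))
E
```

```text
mouth [0.582 0.167 0.125] post [0.505 0.152 0.151]
corner [0.745 0.317 0.035]
corner [0.761 0.034 0.035]
corner [ 0.477 -0.007  0.035]
corner [0.452 0.28  0.035]
red [ 0.489 -0.261  0.151] grey [ 0.507 -0.184  0.151] bigred [ 0.54  -0.374  0.15 ]
tower [0.689 0.28  0.37 ] jar [0.308 0.344 0.1  ]
```

View pics/m1.png

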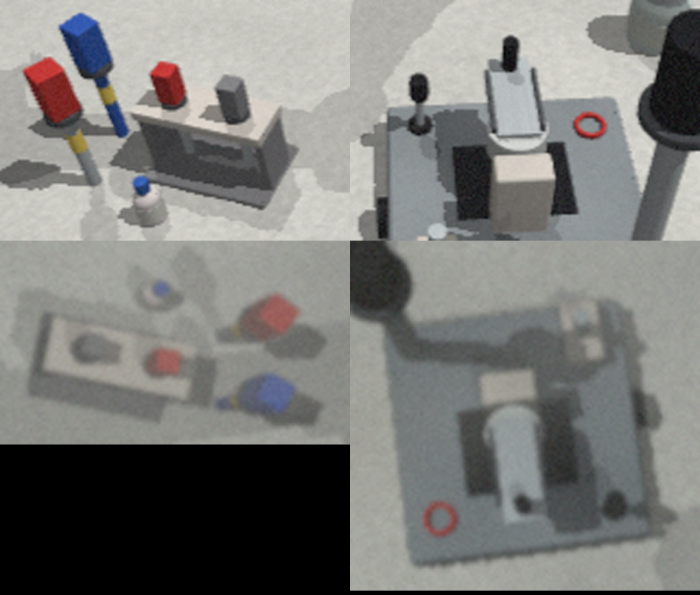

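The close crop confirms it: the small red grip in the stand, next to the grey rod, is the test rod. The two larger ones with bands stand free beside the stand. The shutter post sits near the front edge of the plate.

```bash
python3 - <<'E'
from h import *
k=cams.get_calibration('wrist');E=np.array(k['extrinsics']);c=-E[:3,:3].T@E[:3,3]
s=monitor.get_obs();print(k['fx'],'cam in tool',rot().inv().apply(c-s['eef_pos']),'fwd in tool',rot().inv().apply(E[2,:3]))
print(jog((.46,-.24,.36),np.radians(-13)), jog((.36,-.42,.36),np.radians(-13)))
E
```

```text
286.67067267909795 cam in tool [ 0.08413546 -0.00123605 -0.1423662 ] fwd in tool [-3.29648513e-01  8.23531425e-05  9.44103729e-01]
[array([ 1.7891, -1.4966, -0.6434]), array([ 0.    , -0.    ,  0.1769])] [array([ 1.0253, -0.8063, -0.6434]), array([ 0.    , -0.    ,  0.1769])]
```

Request:
{"method": "jog_arm", "body": {
  "plan": [
    {"x": 0.1, "y": -0.08, "z": -0.3},
    {"x": 0.3, "y": -0.25, "z": -0.6, "wz": 0.06},
    {"x": 0.5, "y": -0.42, "z": -0.64, "wz": 0.1},
    {"x": 0.7, "y": -0.6, "z": -0.64, "wz": 0.14},
    {"x": 0.9, "y": -0.75, "z": -0.64, "wz": 0.177},
    {"x": 1.0, "y": -0.85, "z": -0.64, "wz": 0.177},
    {"x": 1.0, "y": -0.85, "z": -0.64, "wz": 0.177},
    {"x": 1.0, "y": -0.85, "z": -0.64, "wz": 0.177}
  ],
  "hand": 1
}}

```text
invalid input at $.plan[0]: expected keys x, y, z, wx, wy, wz
```

```bash
python3 - <<'E'
from h import *
print(monitor.get_obs()['q'],jog((.44,-.22,.36),np.radians(-13)))
E
```

```text
[ 1.13388731  0.47698824  0.0223524   1.55541056 -0.01149717  1.10929089
 -0.08311273] [array([ 1.7268, -1.6235, -0.6434]), array([ 0.    , -0.    ,  0.1769])]
```

All six keys are needed in every row.

Request:
{"method": "jog_arm", "body": {
  "plan": [
    {"x": 0.1, "y": -0.08, "z": -0.3, "wx": 0, "wy": 0, "wz": 0},
    {"x": 0.3, "y": -0.25, "z": -0.6, "wx": 0, "wy": 0, "wz": 0.06},
    {"x": 0.5, "y": -0.42, "z": -0.64, "wx": 0, "wy": 0, "wz": 0.1},
    {"x": 0.7, "y": -0.6, "z": -0.64, "wx": 0, "wy": 0, "wz": 0.14},
    {"x": 0.9, "y": -0.75, "z": -0.64, "wx": 0, "wy": 0, "wz": 0.177},
    {"x": 1.0, "y": -0.9, "z": -0.64, "wx": 0, "wy": 0, "wz": 0.177},
    {"x": 1.0, "y": -0.9, "z": -0.64, "wx": 0, "wy": 0, "wz": 0.177},
    {"x": 1.0, "y": -0.9, "z": -0.64, "wx": 0, "wy": 0, "wz": 0.177}
  ],
  "hand": 1
}}

```text
t: 1.97
eef_pos: [0.351, -0.4005, 0.3601]
tool_rot: [-0.0, 0.994, -0.112, 0.001]
contact_force: [1.1, 0.2, -0.9]
gripper_width: 0.998
```

```bash
python3 - <<'E'
from h import *
print(monitor.get_obs()['q'],jog((.44,-.22,.36),np.radians(-13)))
E
```

```text
[ 7.41262218e-01  1.41354873e-01 -7.57176413e-03  1.72202194e+00
  2.32435304e-04  1.27722202e+00 -1.06174304e+00] [array([ 0.2328, -0.979 ,  0.0012]), array([-0.0001, -0.0004,  0.0007])]
```

Request:
{"method": "jog_arm", "body": {
  "plan": [
    {"x": 0.05, "y": -0.2, "z": 0, "wx": 0, "wy": 0, "wz": 0},
    {"x": 0.1, "y": -0.4, "z": 0, "wx": 0, "wy": 0, "wz": 0},
    {"x": 0.14, "y": -0.6, "z": 0, "wx": 0, "wy": 0, "wz": 0},
    {"x": 0.2, "y": -0.8, "z": 0, "wx": 0, "wy": 0, "wz": 0},
    {"x": 0.23, "y": -0.98, "z": 0, "wx": 0, "wy": 0, "wz": 0},
    {"x": 0.23, "y": -0.98, "z": 0, "wx": 0, "wy": 0, "wz": 0},
    {"x": 0.23, "y": -0.98, "z": 0, "wx": 0, "wy": 0, "wz": 0},
    {"x": 0.23, "y": -0.98, "z": 0, "wx": 0, "wy": 0, "wz": 0}
  ]
}}

```text
t: 2.63
eef_pos: [0.4392, -0.2203, 0.3604]
tool_rot: [0.0, 0.994, -0.112, 0.001]
contact_force: [0.5, -0.1, 0.8]
gripper_width: 1.004
```

```bash
python3 - <<'E'
from h import *
k=cams.get_calibration('wrist');im=snap('wrist','w1.png')
np.savez('w1.npz',im=im,k=k)
T=lambda px,z:np.round(atz('wrist',px,z,k),4)
for n,z in [('test_rod',.015),('rod_band',.07),('plain_rod',.015),('rod_stand',0)]:
    print(n,[(np.round(d['location']).tolist(),round(d['confidence'],2),T(d['location'],z)) for d in finder.place_of('wrist',n)[:4]], [np.round(d['bbox']) for d in finder.find_in('wrist',n)[:3]])
h=cv2.cvtColor(im,cv2.COLOR_RGB2HSV)
m=(((h[...,0]<8)|(h[...,0]>172))&(h[...,1]>120)&(h[...,2]>60)).astype(np.uint8)
n,l,st,c=cv2.connectedComponentsWithStats(m)
for i in range(1,n):
    if st[i,4]>30: print(st[i],c[i],T(c[i],.13))
print(monitor.get_obs()['eef_pos'])
E
```

```text
test_rod [([403.0, 122.0], 0.9, array([ 0.4577, -0.3635,  0.015 ])), ([336.0, 115.0], 0.84, array([ 0.4918, -0.2586,  0.015 ])), ([398.0, 69.0], 0.73, array([ 0.5377, -0.367 ,  0.015 ]))] [array([401., 115.,  60.,  36.]), array([395.,  25.,  67.,  55.]), array([331., 104.,  29.,  27.])]
rod_band [([416.0, 126.0], 0.86, array([ 0.4544, -0.3681,  0.07  ])), ([413.0, 64.0], 0.71, array([ 0.5379, -0.3735,  0.07  ])), ([61.0, 280.0], 0.23, array([0.3301, 0.2754, 0.07  ]))] [array([398., 112.,  65.,  38.]), array([394.,  32.,  71.,  50.]), array([332., 105.,  27.,  26.])]
plain_rod [([81.0, 117.0], 0.74, array([0.5828, 0.1484, 0.015 ])), ([287.0, 115.0], 0.6, array([ 0.5095, -0.1807,  0.015 ]))] [array([268., 106.,  31.,  29.])]
rod_stand [([313.0, 114.0], 0.93, array([ 0.501 , -0.2218,  0.    ]))] [array([249.,  82., 124.,  66.])]
[ 406   31   59   49 1820] [435.26593407  55.72197802] [ 0.5384 -0.3808  0.13  ]
[334 110  22  22 462] [344.37662338 120.37662338] [ 0.4904 -0.2625  0.13  ]
[ 0.43930652 -0.22011076  0.36022744]
```

View pics/w1.png

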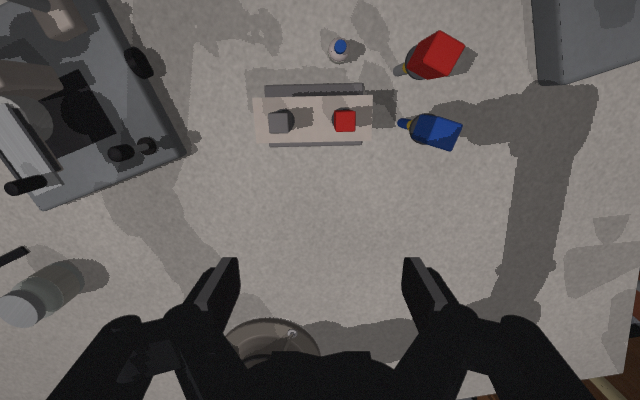

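The wrist view shows the stand square to the tool at yaw -13°. The red grip's top is at (345,121), the grey one at (279,121), and the free red and blue decoys are at (435,55) and (437,132). Next I go to the slit lamp.

```bash
python3 - <<'E'
from h import *
print(jog((.44,0.15,.36),np.radians(7.5)))
E
```

```text
[array([-4.1040e-01, -1.8045e+00,  1.1000e-03]), array([-0.    , -0.0004, -0.1134])]
```

Request:
{"method": "jog_arm", "body": {
  "plan": [
    {"x": 0, "y": -0.2, "z": 0, "wx": 0, "wy": 0, "wz": -0.01},
    {"x": 0, "y": -0.4, "z": 0, "wx": 0, "wy": 0, "wz": -0.03},
    {"x": 0, "y": -0.6, "z": 0, "wx": 0, "wy": 0, "wz": -0.05},
    {"x": -0.05, "y": -0.8, "z": 0, "wx": 0, "wy": 0, "wz": -0.08},
    {"x": -0.15, "y": -1, "z": 0, "wx": 0, "wy": 0, "wz": -0.113},
    {"x": -0.15, "y": -1, "z": 0, "wx": 0, "wy": 0, "wz": -0.113},
    {"x": -0.15, "y": -1, "z": 0, "wx": 0, "wy": 0, "wz": -0.113}
  ]
}}

```text
t: 3.67
eef_pos: [0.4544, -0.0157, 0.3606]
tool_rot: [0.0, 0.998, 0.067, 0.001]
contact_force: [-0.4, -1.5, -0.5]
gripper_width: 0.999
```

```bash
python3 - <<'E'
from h import *
print(jog((.44,0.15,.36),np.radians(7.5)))
E
```

```text
[array([ 0.0399, -0.8309,  0.0026]), array([ 0.0001, -0.0006,  0.0013])]
```

Request:
{"method": "jog_arm", "body": {
  "plan": [
    {"x": 0.02, "y": -0.2, "z": 0, "wx": 0, "wy": 0, "wz": 0},
    {"x": 0.04, "y": -0.4, "z": 0, "wx": 0, "wy": 0, "wz": 0},
    {"x": 0.04, "y": -0.6, "z": 0, "wx": 0, "wy": 0, "wz": 0},
    {"x": 0.04, "y": -0.83, "z": 0, "wx": 0, "wy": 0, "wz": 0},
    {"x": 0.04, "y": -0.83, "z": 0, "wx": 0, "wy": 0, "wz": 0},
    {"x": 0.04, "y": -0.83, "z": 0, "wx": 0, "wy": 0, "wz": 0},
    {"x": 0.04, "y": -0.83, "z": 0, "wx": 0, "wy": 0, "wz": 0}
  ]
}}

```text
t: 4.25
eef_pos: [0.4407, 0.1482, 0.3603]
tool_rot: [0.0, 0.998, 0.066, 0.001]
contact_force: [0.2, -0.8, -0.7]
gripper_width: 1.004
```

```bash
python3 - <<'E'
from h import *
k=cams.get_calibration('wrist');im=snap('wrist','w2.png')
np.savez('w2.npz',im=im,k=k)
T=lambda px,z:np.round(atz('wrist',px,z,k),4)
for n,z in [('shutter_post',.151),('sleeve_mouth',.125),('slitlamp',0),('trial_lens',.035)]:
    print(n,[(np.round(d['location'],1).tolist(),round(d['confidence'],2),T(d['location'],z)) for d in finder.place_of('wrist',n)[:4]], [np.round(d['bbox']) for d in finder.find_in('wrist',n)[:3]])
print(monitor.get_obs()['eef_pos'],rot().as_matrix())
E
```

```text
shutter_post [([325.6, 117.7], 0.87, array([0.5049, 0.1513, 0.151 ])), ([535.6, 145.7], 0.25, array([ 0.5061, -0.1074,  0.151 ]))] [array([309.,  26.,  36., 104.])]
sleeve_mouth [([326.6, 44.9], 0.89, array([0.5852, 0.1608, 0.125 ]))] [array([225.,   2., 209., 137.]), array([307.,  27.,  37., 102.])]
slitlamp [([323.7, 59.7], 0.75, array([0.5843, 0.1626, 0.    ])), ([140.9, 168.1], 0.62, array([0.3674, 0.4625, 0.    ]))] [array([227.,   1., 209., 136.])]
trial_lens [([259.2, 108.9], 0.8, array([0.4981, 0.2525, 0.035 ]))] [array([245.,  96.,  28.,  23.])]
[0.44016883 0.14936353 0.36055568] [[ 9.91024850e-01  1.33663553e-01  1.94945686e-03]
 [ 1.33664137e-01 -9.91026674e-01 -1.71718307e-04]
 [ 1.90901127e-03  4.30749579e-04 -9.99998085e-01]]
```

View pics/w2.png

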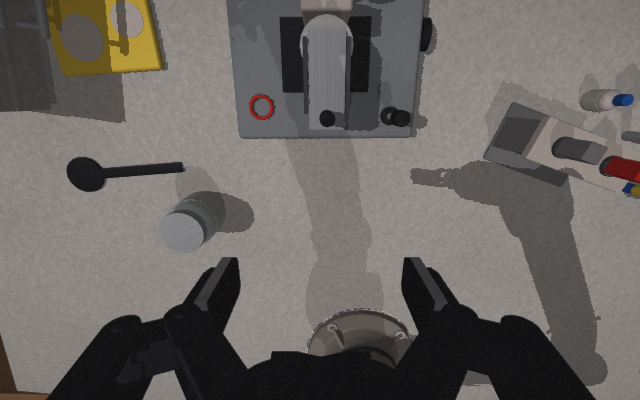

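The wrist view shows the post's top at (327,117), on the shutter plate. The lens ring is at (261,107) and the joystick at (395,117). The post measures about (0.505, 0.152), 81 mm from the mouth, so the shutter is nearly closed. I move above the post.

```bash
python3 - <<'E'
from h import *
print(jog((.505,0.152,.20),np.radians(7.5)))
E
```

```text
[array([0.3215, 0.0299, 0.8034]), array([ 0.0001, -0.0006,  0.001 ])]
```

Request:
{"method": "jog_arm", "body": {
  "plan": [
    {"x": 0.16, "y": 0.015, "z": 0.1, "wx": 0, "wy": 0, "wz": 0},
    {"x": 0.322, "y": 0.03, "z": 0.25, "wx": 0, "wy": -0.0006, "wz": 0.001},
    {"x": 0.322, "y": 0.03, "z": 0.45, "wx": 0, "wy": -0.0006, "wz": 0.001},
    {"x": 0.322, "y": 0.03, "z": 0.65, "wx": 0, "wy": -0.0006, "wz": 0.001},
    {"x": 0.322, "y": 0.03, "z": 0.8, "wx": 0, "wy": -0.0006, "wz": 0.001},
    {"x": 0.322, "y": 0.03, "z": 0.8, "wx": 0, "wy": -0.0006, "wz": 0.001},
    {"x": 0.322, "y": 0.03, "z": 0.8, "wx": 0, "wy": -0.0006, "wz": 0.001},
    {"x": 0.322, "y": 0.03, "z": 0.8, "wx": 0, "wy": -0.0006, "wz": 0.001}
  ]
}}

```text
t: 5.37
eef_pos: [0.5063, 0.1527, 0.2027]
tool_rot: [-0.0, 0.998, 0.065, 0.001]
contact_force: [0.2, -0.1, 0.8]
gripper_width: 1.002
```

```bash
python3 - <<'E'
from h import *
k=cams.get_calibration('wrist');im=snap('wrist')
cv2.imwrite('pics/w3.png',im[:,:,::-1]); np.savez('w3.npz',im=im,k=k)
T=lambda px,z:np.round(atz('wrist',px,z,k),4)
k2=np.load('w2.npz',allow_pickle=True)['k'].item()
p2={'shutter_post':(325.6,117.7),'sleeve_mouth':(326.6,44.9)}
for n,z in [('shutter_post',.151),('sleeve_mouth',.125)]:
    D=finder.place_of('wrist',n)
    print(n,[(np.round(d['location'],1).tolist(),round(d['confidence'],2),T(d['location'],z)) for d in D[:3]])
    if D: print(tri([(k,D[0]['location']),(k2,p2[n])]))
print(monitor.get_obs()['eef_pos'],jog((.505,0.152,.14),np.radians(7.5)))
E
```

```text
shutter_post [([326.2, 224.6], 0.74, array([0.5035, 0.149 , 0.151 ]))]
[0.50523996 0.15037636 0.15524598]
sleeve_mouth [([326.3, 106.7], 0.83, array([0.5852, 0.1597, 0.125 ]))]
[0.58518927 0.16027632 0.12573243]
[0.50654855 0.15263684 0.20318336] [array([-0.0095,  0.0022,  0.3159]), array([-0.    , -0.0014, -0.    ])]
```

View pics/w3.png

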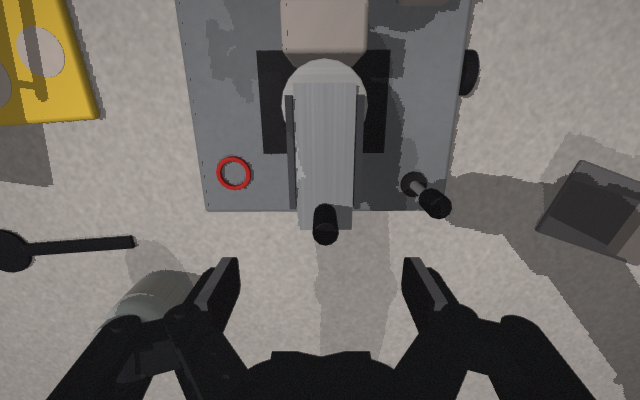

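Both views agree: the post, at (325,225) here, lies at (0.504, 0.150), and the mouth at (0.585, 0.160). I lower onto the post and grip it.

Request:
{"method": "jog_arm", "body": {
  "plan": [
    {"x": -0.01, "y": 0.012, "z": 0.08, "wx": 0, "wy": 0, "wz": 0},
    {"x": -0.01, "y": 0.012, "z": 0.18, "wx": 0, "wy": 0, "wz": 0},
    {"x": -0.01, "y": 0.012, "z": 0.26, "wx": 0, "wy": 0, "wz": 0},
    {"x": -0.01, "y": 0.012, "z": 0.315, "wx": 0, "wy": 0, "wz": 0},
    {"x": -0.01, "y": 0.012, "z": 0.315, "wx": 0, "wy": 0, "wz": 0},
    {"x": -0.01, "y": 0.012, "z": 0.315, "wx": 0, "wy": 0, "wz": 0}
  ]
}}

```text
t: 6.02
eef_pos: [0.5055, 0.1502, 0.1408]
tool_rot: [-0.0, 0.998, 0.065, 0.002]
contact_force: [-0.4, 0.1, 0.9]
gripper_width: 1.001
```

Request:
{"method": "jog_arm", "body": {
  "plan": [
    {"x": 0, "y": 0, "z": 0, "wx": 0, "wy": 0, "wz": 0},
    {"x": 0, "y": 0, "z": 0, "wx": 0, "wy": 0, "wz": 0},
    {"x": 0, "y": 0, "z": 0, "wx": 0, "wy": 0, "wz": 0},
    {"x": 0, "y": 0, "z": 0, "wx": 0, "wy": 0, "wz": 0},
    {"x": 0, "y": 0, "z": 0, "wx": 0, "wy": 0, "wz": 0},
    {"x": 0, "y": 0, "z": 0, "wx": 0, "wy": 0, "wz": 0},
    {"x": 0, "y": 0, "z": 0, "wx": 0, "wy": 0, "wz": 0},
    {"x": 0, "y": 0, "z": 0, "wx": 0, "wy": 0, "wz": 0},
    {"x": 0, "y": 0, "z": 0, "wx": 0, "wy": 0, "wz": 0},
    {"x": 0, "y": 0, "z": 0, "wx": 0, "wy": 0, "wz": 0}
  ],
  "hand": -1,
  "grip_force": 25
}}

```text
t: 6.85
eef_pos: [0.5057, 0.1494, 0.1412]
tool_rot: [0.0, 0.998, 0.065, 0.003]
contact_force: [-0.6, -2.9, 4.7]
gripper_width: 0.204
```

The opening of 17 mm matches the post. I pull 34 mm first.

Request:
{"method": "jog_arm", "body": {
  "plan": [
    {"x": -0.03, "y": 0, "z": 0, "wx": 0, "wy": 0, "wz": 0},
    {"x": -0.06, "y": 0, "z": 0, "wx": 0, "wy": 0, "wz": 0},
    {"x": -0.09, "y": 0, "z": 0, "wx": 0, "wy": 0, "wz": 0},
    {"x": -0.12, "y": 0, "z": 0, "wx": 0, "wy": 0, "wz": 0},
    {"x": -0.15, "y": 0, "z": 0, "wx": 0, "wy": 0, "wz": 0},
    {"x": -0.17, "y": 0, "z": 0, "wx": 0, "wy": 0, "wz": 0},
    {"x": -0.17, "y": 0, "z": 0, "wx": 0, "wy": 0, "wz": 0},
    {"x": -0.17, "y": 0, "z": 0, "wx": 0, "wy": 0, "wz": 0}
  ]
}}

```text
t: 7.52
eef_pos: [0.4712, 0.1447, 0.1412]
tool_rot: [0.001, 0.998, 0.065, 0.002]
contact_force: [-0.1, -4.1, 6.2]
gripper_width: 0.202
```

Request:
{"method": "jog_arm", "body": {
  "plan": [
    {"x": -0.02, "y": 0, "z": 0, "wx": 0, "wy": 0, "wz": 0},
    {"x": -0.035, "y": 0, "z": 0, "wx": 0, "wy": 0, "wz": 0},
    {"x": -0.05, "y": 0, "z": 0, "wx": 0, "wy": 0, "wz": 0},
    {"x": -0.05, "y": 0, "z": 0, "wx": 0, "wy": 0, "wz": 0}
  ]
}}

```text
t: 7.85
eef_pos: [0.4626, 0.1435, 0.1412]
tool_rot: [0.0, 0.998, 0.065, 0.004]
contact_force: [8.1, -2.2, -3.1]
gripper_width: 0.203
```

Request:
{"method": "jog_arm", "body": {
  "plan": [
    {"x": -0.01, "y": 0, "z": 0, "wx": 0, "wy": 0, "wz": 0},
    {"x": -0.02, "y": 0, "z": 0, "wx": 0, "wy": 0, "wz": 0},
    {"x": -0.02, "y": 0, "z": 0, "wx": 0, "wy": 0, "wz": 0},
    {"x": -0.02, "y": 0, "z": 0, "wx": 0, "wy": 0, "wz": 0}
  ]
}}

```text
t: 8.18
eef_pos: [0.4625, 0.1435, 0.1413]
tool_rot: [-0.001, 0.998, 0.065, 0.007]
contact_force: [18.3, -0.4, -14.4]
gripper_width: 0.201
```

The shutter is at its stop: the force rises with no further motion. I release the strain, open, and rise.

Request:
{"method": "jog_arm", "body": {
  "plan": [
    {"x": 0, "y": 0, "z": 0, "wx": 0, "wy": 0, "wz": 0},
    {"x": 0, "y": 0, "z": 0, "wx": 0, "wy": 0, "wz": 0}
  ]
}}

```text
t: 8.35
eef_pos: [0.4627, 0.1436, 0.1412]
tool_rot: [-0.001, 0.998, 0.065, 0.008]
contact_force: [5.5, -1.1, -1.1]
gripper_width: 0.201
```

Request:
{"method": "jog_arm", "body": {
  "plan": [
    {"x": 0, "y": 0, "z": 0, "wx": 0, "wy": 0, "wz": 0},
    {"x": 0, "y": 0, "z": 0, "wx": 0, "wy": 0, "wz": 0},
    {"x": 0, "y": 0, "z": 0, "wx": 0, "wy": 0, "wz": 0},
    {"x": 0, "y": 0, "z": 0, "wx": 0, "wy": 0, "wz": 0},
    {"x": 0, "y": 0, "z": 0, "wx": 0, "wy": 0, "wz": 0},
    {"x": 0, "y": 0, "z": 0, "wx": 0, "wy": 0, "wz": 0},
    {"x": 0, "y": 0, "z": 0, "wx": 0, "wy": 0, "wz": 0},
    {"x": 0, "y": 0, "z": 0, "wx": 0, "wy": 0, "wz": 0}
  ],
  "hand": 1
}}

```text
t: 9.02
eef_pos: [0.4626, 0.1436, 0.1412]
tool_rot: [-0.001, 0.998, 0.065, 0.008]
contact_force: [0.4, 1.1, 0.1]
gripper_width: 0.999
```

Request:
{"method": "jog_arm", "body": {
  "plan": [
    {"x": 0, "y": 0, "z": -0.1, "wx": 0, "wy": 0, "wz": 0},
    {"x": 0, "y": 0, "z": -0.3, "wx": 0, "wy": 0, "wz": 0},
    {"x": 0, "y": 0, "z": -0.5, "wx": 0, "wy": 0, "wz": 0},
    {"x": 0, "y": 0, "z": -0.7, "wx": 0, "wy": 0, "wz": 0},
    {"x": 0, "y": 0, "z": -0.8, "wx": 0, "wy": 0, "wz": 0},
    {"x": 0, "y": 0, "z": -0.8, "wx": 0, "wy": 0, "wz": 0},
    {"x": 0, "y": 0, "z": -0.8, "wx": 0, "wy": 0, "wz": 0}
  ]
}}

```text
t: 9.6
eef_pos: [0.4608, 0.1432, 0.3024]
tool_rot: [-0.001, 0.998, 0.064, 0.009]
contact_force: [0.6, -0.2, 0.8]
gripper_width: 0.995
```

```bash
python3 - <<'E'
from h import *
import pickle
k=cams.get_calibration('wrist');im=snap('wrist')
pickle.dump((im,k),open('w4.pkl','wb'))
T=lambda px,z:np.round(atz('wrist',px,z,k),4)
for n,z in [('shutter_post',.151),('sleeve_mouth',.125)]:
    D=finder.place_of('wrist',n)
    print(n,[(np.round(d['location'],1).tolist(),round(d['confidence'],2),T(d['location'],z)) for d in D[:3]])
c=proj('wrist',(.585,.16,.125),k).astype(int);print(c)
x0=max(c[0]-100,0);y0=max(c[1]-80,0)
cv2.imwrite('pics/w4.png',cv2.resize(im[y0:y0+160,x0:x0+200],None,fx=3.5,fy=3.5,interpolation=cv2.INTER_CUBIC)[:,:,::-1]);print(x0,y0)
print(jog((.44,-.2,.30),np.radians(-13)))
E
```

```text
shutter_post [([323.2, 183.2], 0.92, array([0.4636, 0.1418, 0.151 ]))]
sleeve_mouth []
[320  59]
220 0
[array([-0.3171,  1.6857, -0.0075]), array([-0.0011, -0.0039,  0.1133])]
```

View pics/w4.png

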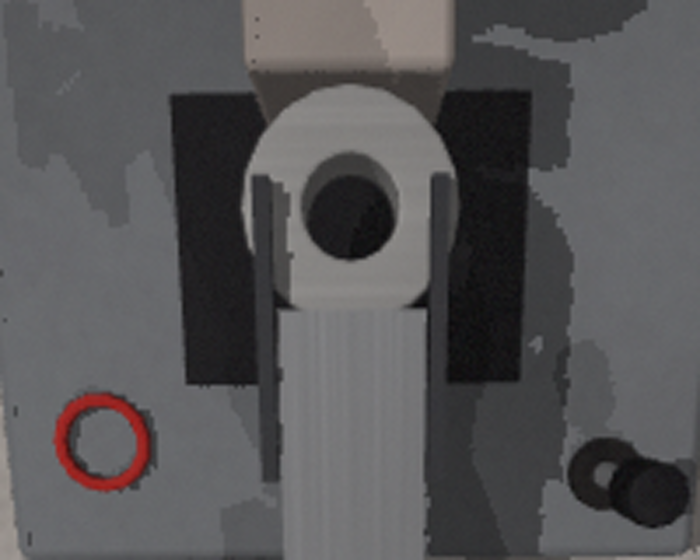

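The crop shows the sleeve open, with the bore around (350,205) in the crop, and the shutter stayed out. I fit the bore and sleeve rim for the axis.

```bash
python3 - <<'E'
from h import *
import pickle
from scipy.optimize import least_squares
im,k=pickle.load(open('w4.pkl','rb'))
g=cv2.GaussianBlur(cv2.cvtColor(im,cv2.COLOR_RGB2GRAY).astype(np.float32),(0,0),.8)
a=np.linspace(0,2*np.pi,120,endpoint=False)
def circ(c,r,z=.125):return np.array([proj('',(c[0]+r*np.cos(t),c[1]+r*np.sin(t),z),k) for t in a])
def val(c,r,z):
    p=circ(c,r,z).astype(np.float32);return cv2.remap(g,p[:,:1],p[:,1:],cv2.INTER_LINEAR)[:,0]
# maximise contrast between just outside and inside of rim
best=[]
for x in np.arange(.578,.594,.0005):
    for y in np.arange(.153,.167,.0005):
        d=val((x,y),.0155,.125)-val((x,y),.0125,.125)
        best.append((np.mean(np.clip(d,-20,40)),x,y))
best.sort(reverse=True);print(best[:5])
print('bbox-fit')
s=lambda v,o:(v+.5)/3.5-.5+o
obs=np.array([s(302,220),s(398,220),s(150,0),s(260,0),s(242,220),s(458,220),s(85,0)])
def f(c):
    p=circ(c,.014);q=circ(c,.032)
    return np.array([p[:,0].min(),p[:,0].max(),p[:,1].min(),p[:,1].max(),q[:,0].min(),q[:,0].max(),q[:,1].min()])-obs
r=least_squares(f,[.585,.16]);print(r.x,r.fun)
print(jog((.44,-.2,.30),np.radians(-13)))
E
```

```text
[(np.float32(40.0), np.float64(0.586999999999999), np.float64(0.162)), (np.float32(40.0), np.float64(0.586999999999999), np.float64(0.1615)), (np.float32(40.0), np.float64(0.586499999999999), np.float64(0.1625)), (np.float32(40.0), np.float64(0.586499999999999), np.float64(0.162)), (np.float32(40.0), np.float64(0.586499999999999), np.float64(0.1615))]
bbox-fit
[0.58558916 0.16137523] [-0.07178431  0.06718123  1.02546264  0.00723289 -0.66255728  0.6665618
 -0.95179063]
[array([-0.3171,  1.6857, -0.0075]), array([-0.0011, -0.0039,  0.1133])]
```

Request:
{"method": "jog_arm", "body": {
  "plan": [
    {"x": -0.05, "y": 0.1, "z": 0, "wx": 0, "wy": 0, "wz": 0},
    {"x": -0.07, "y": 0.3, "z": 0, "wx": 0, "wy": 0, "wz": 0.02},
    {"x": -0.07, "y": 0.5, "z": 0, "wx": 0, "wy": 0, "wz": 0.05},
    {"x": -0.07, "y": 0.7, "z": 0, "wx": 0, "wy": -0.002, "wz": 0.08},
    {"x": -0.07, "y": 0.9, "z": 0, "wx": 0, "wy": -0.004, "wz": 0.113},
    {"x": -0.07, "y": 1, "z": 0, "wx": 0, "wy": -0.004, "wz": 0.113},
    {"x": -0.07, "y": 1, "z": 0, "wx": 0, "wy": -0.004, "wz": 0.113}
  ]
}}

```text
t: 10.33
eef_pos: [0.4706, -0.0633, 0.2974]
tool_rot: [-0.001, 0.993, -0.117, -0.002]
contact_force: [0.8, 0.6, 0.2]
gripper_width: 0.997
```

```bash
python3 - <<'E'
from h import *
print(jog((.45,-.23,.26),np.radians(-13)),monitor.get_obs()['q'])
E
```

```text
[array([0.0939, 0.8349, 0.1856]), array([-0.0005,  0.0013, -0.0024])] [ 0.3455423   0.10574755 -0.36633189  1.90985432  0.0389032   1.13683669
 -1.84054383]
```

Request:
{"method": "jog_arm", "body": {
  "plan": [
    {"x": 0, "y": 0.2, "z": 0.05, "wx": 0, "wy": 0, "wz": 0},
    {"x": 0, "y": 0.4, "z": 0.1, "wx": 0, "wy": 0, "wz": 0},
    {"x": 0, "y": 0.6, "z": 0.15, "wx": 0, "wy": 0, "wz": 0},
    {"x": 0.05, "y": 0.8, "z": 0.18, "wx": 0, "wy": 0.001, "wz": -0.002},
    {"x": 0.06, "y": 0.9, "z": 0.18, "wx": 0, "wy": 0.001, "wz": -0.002},
    {"x": 0.06, "y": 0.9, "z": 0.18, "wx": 0, "wy": 0.001, "wz": -0.002},
    {"x": 0.06, "y": 0.9, "z": 0.18, "wx": 0, "wy": 0.001, "wz": -0.002}
  ]
}}

```text
t: 10.92
eef_pos: [0.4395, -0.2415, 0.2596]
tool_rot: [-0.001, 0.993, -0.115, -0.002]
contact_force: [-0.6, 1.1, 0.0]
gripper_width: 0.997
```

```bash
python3 - <<'E'
from h import *
import pickle
k=cams.get_calibration('wrist');im=snap('wrist')
pickle.dump((im,k),open('w5.pkl','wb'))
T=lambda px,z:np.round(atz('wrist',px,z,k),4)
for n,z in [('test_rod',.015),('plain_rod',.015),('rod_stand',0)]:
    D=finder.place_of('wrist',n)
    print(n,[(np.round(d['location'],1).tolist(),round(d['confidence'],2),T(d['location'],z)) for d in D[:3]])
h=cv2.cvtColor(im,cv2.COLOR_RGB2HSV)
m=(((h[...,0]<8)|(h[...,0]>172))&(h[...,1]>120)&(h[...,2]>60)).astype(np.uint8)
n,l,st,c=cv2.connectedComponentsWithStats(m)
for i in range(1,n):
    if st[i,4]>100: print(st[i],c[i],T(c[i],.145), cv2.minAreaRect(np.argwhere(l==i)[:,::-1].astype(np.float32)))
c=proj('wrist',(.491,-.261,.151),k).astype(int)
x0=max(c[0]-100,0);y0=max(c[1]-80,0)
cv2.imwrite('pics/w5.png',cv2.resize(im[y0:y0+160,x0:x0+200],None,fx=3.5,fy=3.5,interpolation=cv2.INTER_CUBIC)[:,:,::-1]);print(x0,y0)
print(monitor.get_obs()['eef_pos'])
E
```

```text
test_rod [([402.9, 62.3], 0.8, array([ 0.5391, -0.3673,  0.015 ])), ([324.6, 123.2], 0.77, array([ 0.4906, -0.258 ,  0.015 ])), ([408.8, 132.5], 0.57, array([ 0.4536, -0.3635,  0.015 ]))]
plain_rod [([264.7, 123.5], 0.59, array([ 0.5082, -0.1816,  0.015 ])), ([296.2, 120.5], 0.54, array([ 0.5024, -0.2227,  0.015 ]))]
rod_stand [([298.4, 119.8], 0.88, array([ 0.5019, -0.2244,  0.    ]))]
[ 415    1   90   75 4200] [459.69357143  40.60785714] [ 0.5384 -0.3773  0.145 ] ((458.9117431640625, 41.147056579589844), (62.76847457885742, 78.54634857177734), 30.963754653930664)
[317 118  28  31 828] [330.47463768 132.94565217] [ 0.4918 -0.262   0.145 ] ((330.5, 133.0), (30.0, 27.0), 90.0)
229 54
[ 0.44078604 -0.23921752  0.26083923]
```

View pics/w5.png

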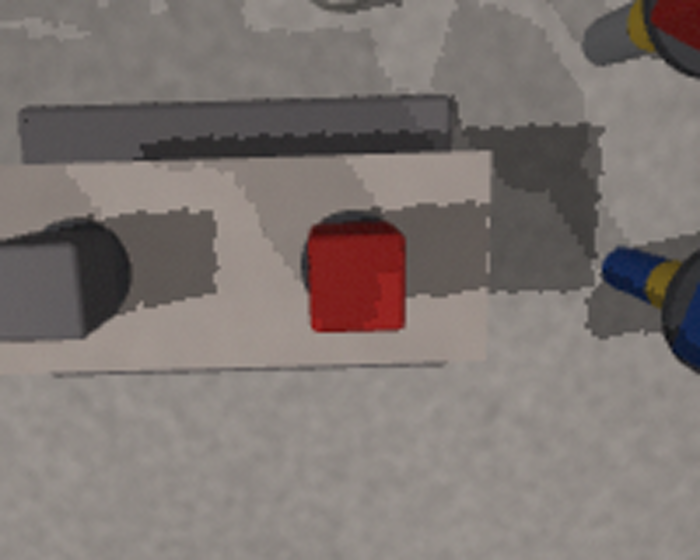

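The crop shows the red grip's top centred near (358,284), square to the stand, with nothing in the finger paths. The decoys are more than 100 mm away.

```bash
python3 - <<'E'
from h import *
import pickle
im,k=pickle.load(open('w5.pkl','rb'))
p=atz('',(331.3,135.1),.151,k);print(p)
print(jog((.491,p[1],.112),np.radians(-12.3)))
E
```

```text
[ 0.49054039 -0.26221905  0.151     ]
[array([0.2716, 0.0577, 0.7436]), array([-0.0007,  0.0005, -0.0033])]
```

Request:
{"method": "jog_arm", "body": {
  "plan": [
    {"x": 0.14, "y": 0.03, "z": 0.05, "wx": 0, "wy": 0, "wz": 0},
    {"x": 0.27, "y": 0.058, "z": 0.15, "wx": -0.0007, "wy": 0.0005, "wz": -0.003},
    {"x": 0.27, "y": 0.058, "z": 0.3, "wx": -0.0007, "wy": 0.0005, "wz": -0.003},
    {"x": 0.27, "y": 0.058, "z": 0.4, "wx": -0.0007, "wy": 0.0005, "wz": -0.003},
    {"x": 0.27, "y": 0.058, "z": 0.45, "wx": -0.0007, "wy": 0.0005, "wz": -0.003},
    {"x": 0.27, "y": 0.058, "z": 0.45, "wx": -0.0007, "wy": 0.0005, "wz": -0.003},
    {"x": 0.27, "y": 0.058, "z": 0.45, "wx": -0.0007, "wy": 0.0005, "wz": -0.003}
  ],
  "hand": 0.1
}}

```text
t: 11.7
eef_pos: [0.4911, -0.2616, 0.1712]
tool_rot: [-0.0, 0.994, -0.107, 0.0]
contact_force: [0.3, 0.5, 1.2]
gripper_width: 0.549
```

```bash
python3 - <<'E'
from h import *
print(jog((.491,-.262,.112),np.radians(-12.3)),monitor.get_obs()['gripper_width'])
E
```

```text
[array([-2.00e-04,  2.00e-03,  2.96e-01]), array([-0.0001, -0.    ,  0.0001])] 0.5489396519153373
```

Request:
{"method": "jog_arm", "body": {
  "plan": [
    {"x": 0, "y": 0.002, "z": 0.08, "wx": 0, "wy": 0, "wz": 0},
    {"x": 0, "y": 0.002, "z": 0.18, "wx": 0, "wy": 0, "wz": 0},
    {"x": 0, "y": 0.002, "z": 0.25, "wx": 0, "wy": 0, "wz": 0},
    {"x": 0, "y": 0.002, "z": 0.295, "wx": 0, "wy": 0, "wz": 0},
    {"x": 0, "y": 0.002, "z": 0.295, "wx": 0, "wy": 0, "wz": 0},
    {"x": 0, "y": 0.002, "z": 0.295, "wx": 0, "wy": 0, "wz": 0}
  ]
}}

```text
t: 12.2
eef_pos: [0.4917, -0.2622, 0.1133]
tool_rot: [0.0, 0.994, -0.107, 0.001]
contact_force: [-0.2, 0.0, 0.5]
gripper_width: 0.551
```

Request:
{"method": "jog_arm", "body": {
  "plan": [
    {"x": 0, "y": 0, "z": 0, "wx": 0, "wy": 0, "wz": 0},
    {"x": 0, "y": 0, "z": 0, "wx": 0, "wy": 0, "wz": 0},
    {"x": 0, "y": 0, "z": 0, "wx": 0, "wy": 0, "wz": 0},
    {"x": 0, "y": 0, "z": 0, "wx": 0, "wy": 0, "wz": 0},
    {"x": 0, "y": 0, "z": 0, "wx": 0, "wy": 0, "wz": 0},
    {"x": 0, "y": 0, "z": 0, "wx": 0, "wy": 0, "wz": 0},
    {"x": 0, "y": 0, "z": 0, "wx": 0, "wy": 0, "wz": 0}
  ],
  "hand": -1,
  "grip_force": 50
}}

```text
t: 12.78
eef_pos: [0.4928, -0.2626, 0.1149]
tool_rot: [0.001, 0.994, -0.107, 0.002]
contact_force: [-1.9, 0.4, 6.8]
gripper_width: 0.276
```

The opening of 23.5 mm matches the grip. I lift straight up.

Request:
{"method": "jog_arm", "body": {
  "plan": [
    {"x": 0, "y": 0, "z": -0.05, "wx": 0, "wy": 0, "wz": 0},
    {"x": 0, "y": 0, "z": -0.12, "wx": 0, "wy": 0, "wz": 0},
    {"x": 0, "y": 0, "z": -0.22, "wx": 0, "wy": 0, "wz": 0},
    {"x": 0, "y": 0, "z": -0.34, "wx": 0, "wy": 0, "wz": 0},
    {"x": 0, "y": 0, "z": -0.46, "wx": 0, "wy": 0, "wz": 0},
    {"x": 0, "y": 0, "z": -0.6, "wx": 0, "wy": 0, "wz": 0},
    {"x": 0, "y": 0, "z": -0.75, "wx": 0, "wy": 0, "wz": 0},
    {"x": 0, "y": 0, "z": -0.9, "wx": 0, "wy": 0, "wz": 0},
    {"x": 0, "y": 0, "z": -0.95, "wx": 0, "wy": 0, "wz": 0},
    {"x": 0, "y": 0, "z": -0.95, "wx": 0, "wy": 0, "wz": 0},
    {"x": 0, "y": 0, "z": -0.95, "wx": 0, "wy": 0, "wz": 0}
  ]
}}

```text
t: 13.7
eef_pos: [0.4918, -0.2622, 0.3047]
tool_rot: [0.001, 0.994, -0.107, 0.002]
contact_force: [0.3, 0.2, -1.2]
gripper_width: 0.275
```

```bash
python3 - <<'E'
from h import *
import pickle
k=cams.get_calibration('wrist');im=snap('wrist');r=rot();e=monitor.get_obs()['eef_pos']
pickle.dump((im,k,r.as_matrix(),e),open('w6.pkl','wb'))
cv2.imwrite('pics/w6.png',im[:,:,::-1])
print(e,r.as_matrix()[:,2]);print(jog((.53,-.1,.31),np.radians(-5)))
E
```

```text
[ 0.49116656 -0.26201097  0.30347406] [ 1.91453072e-03 -7.33205546e-04 -9.99997898e-01]
[array([ 0.0175, -0.8328, -0.0329]), array([ 0.0001, -0.0006, -0.0404])]
```

View pics/w6.png

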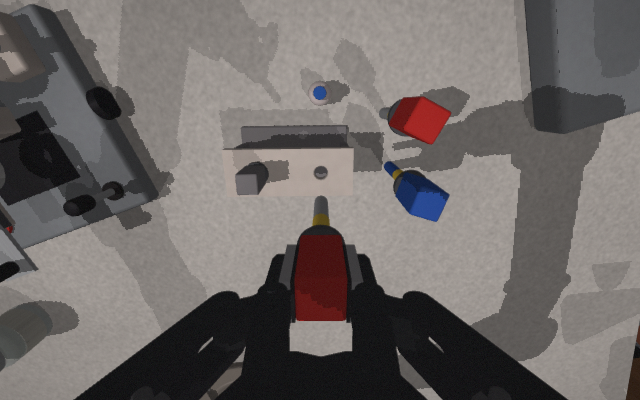

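The rod is held upright: grip at (322,285), yellow band at (320,221), tip at (320,197). The empty hole is at (320,172) and the grey rod is still in place at (250,180). I use the hole and tip to calibrate the rod axis in the tool.

```bash
python3 - <<'E'
from h import *
import pickle
im,k,M,e=pickle.load(open('w6.pkl','rb'))
g=cv2.cvtColor(im,cv2.COLOR_RGB2HSV)
for r in (198,200,203,206,210,214,220,224,228): print(r,[tuple(v) for v in im[r,310:333:2]][:0], im[r,308:334,0].tolist(), )
for r in range(190,202): print(r, im[r,314:328,0].tolist())
print('hole col'); 
for r in range(162,183): print(r, im[r,311:331,0].tolist())
print('hole',atz('',(320.5,172),.1,k))
tz=e[2]-.0999
for px in [(320.5,196),(321,196)]:
    p=atz('',px,tz,k);print(p,M.T@(p-e))
E
```

```text
198 [] [170, 165, 164, 167, 167, 167, 162, 128, 86, 77, 74, 72, 69, 64, 66, 64, 64, 71, 108, 168, 167, 167, 162, 162, 163, 163]
200 [] [165, 164, 163, 164, 168, 165, 144, 88, 81, 75, 73, 71, 67, 63, 66, 63, 63, 66, 70, 123, 169, 172, 169, 166, 167, 169]
203 [] [162, 162, 164, 165, 168, 167, 110, 86, 81, 76, 72, 70, 66, 64, 64, 63, 64, 64, 65, 79, 164, 165, 162, 159, 160, 159]
206 [] [165, 162, 163, 167, 164, 158, 107, 83, 78, 76, 72, 70, 66, 64, 62, 63, 63, 63, 63, 74, 145, 163, 164, 164, 165, 164]
210 [] [161, 159, 162, 163, 160, 143, 87, 85, 77, 75, 70, 69, 64, 64, 62, 63, 65, 64, 64, 72, 123, 169, 170, 170, 169, 168]
214 [] [158, 157, 164, 168, 166, 128, 87, 82, 90, 84, 90, 87, 87, 85, 86, 86, 78, 68, 65, 68, 102, 165, 162, 159, 161, 165]
220 [] [165, 166, 166, 164, 154, 119, 115, 108, 102, 96, 93, 88, 88, 88, 87, 86, 86, 86, 86, 85, 89, 132, 165, 167, 170, 170]
224 [] [163, 169, 167, 163, 140, 116, 111, 106, 86, 84, 74, 75, 65, 76, 77, 76, 86, 86, 85, 85, 89, 111, 163, 168, 168, 168]
228 [] [65, 45, 33, 31, 34, 31, 31, 31, 31, 32, 28, 31, 30, 32, 32, 31, 28, 31, 33, 31, 33, 34, 3
[... 2458 characters left out ...]
174, 175, 173, 168, 128, 105, 86, 75, 75, 76, 80, 99, 116, 152, 171, 173, 174, 175, 176]
179 [176, 172, 173, 175, 174, 169, 155, 132, 124, 115, 117, 132, 139, 155, 170, 174, 175, 174, 176, 175]
180 [175, 174, 174, 175, 174, 174, 173, 171, 170, 161, 160, 171, 170, 173, 173, 175, 174, 174, 174, 175]
181 [177, 177, 177, 176, 177, 176, 175, 177, 176, 176, 175, 175, 175, 175, 175, 174, 173, 173, 174, 176]
182 [177, 177, 176, 176, 176, 177, 178, 178, 176, 176, 175, 176, 174, 175, 174, 174, 173, 175, 175, 177]
hole [ 0.49150614 -0.26194917  0.1       ]
[ 0.49431219 -0.26238945  0.20357406] [ 0.0029517  -0.00033005  0.09990609]
[ 0.49421659 -0.26282697  0.20357406] [0.00295133 0.0001178  0.09990623]
```

```bash
python3 - <<'E'
from h import *
import pickle
im,k,M,e=pickle.load(open('w6.pkl','rb'))
for r in range(209,234): print(r, im[r,319:323].mean(0).round().tolist())
print([ (r,im[r,319:323].mean(0).round().tolist()) for r in range(300,326,1)])
tz=e[2]-.0999
for row in (212.5,213,213.5): print(row, M.T@(atz('',(320.5,row),tz+.045,k)-e))
for row in (226.5,227.5): print('collar low front', row, M.T@(atz('',(320.5,row),tz+.085,k)-e))
for row in (233.5,234.5): print('collar top/grip front', row, M.T@(atz('',(320.5,row),tz+.091,k)-e))
for row in (318,320,322): print('grip top back', row, M.T@(atz('',(320.5,row),tz+.136,k)-e))
E
```

```text
209 [66.0, 66.0, 66.0]
210 [65.0, 64.0, 66.0]
211 [65.0, 64.0, 66.0]
212 [64.0, 63.0, 65.0]
213 [74.0, 68.0, 49.0]
214 [86.0, 72.0, 30.0]
215 [88.0, 72.0, 26.0]
216 [87.0, 72.0, 26.0]
217 [87.0, 72.0, 25.0]
218 [88.0, 73.0, 27.0]
219 [87.0, 72.0, 26.0]
220 [88.0, 73.0, 27.0]
221 [87.0, 72.0, 27.0]
222 [87.0, 72.0, 27.0]
223 [87.0, 73.0, 26.0]
224 [73.0, 62.0, 28.0]
225 [38.0, 35.0, 30.0]
226 [28.0, 30.0, 30.0]
227 [31.0, 31.0, 32.0]
228 [31.0, 32.0, 33.0]
229 [33.0, 32.0, 33.0]
230 [34.0, 35.0, 36.0]
231 [33.0, 34.0, 34.0]
232 [34.0, 34.0, 34.0]
233 [35.0, 34.0, 34.0]
[(300, [77.0, 21.0, 19.0]), (301, [76.0, 18.0, 17.0]), (302, [77.0, 21.0, 21.0]), (303, [77.0, 22.0, 19.0]), (304, [82.0, 22.0, 20.0]), (305, [92.0, 24.0, 22.0]), (306, [99.0, 27.0, 24.0]), (307, [100.0, 26.0, 25.0]), (308, [98.0, 24.0, 22.0]), (309, [98.0, 25.0, 22.0]), (310, [98.0, 24.0, 23.0]), (311, [99.0, 26.0, 22.0]), (312, [99.0, 26.0, 24.0]), (313, [99.0, 25.0, 22.0]), (314, [98.0, 26.0, 23.0]), (315, [98.0, 24.0, 22.0]), (316, [98.0, 25.0, 23.0]), (317, [98.0, 25.0, 24.0]), (318, [98.0, 25.0, 23.0]), (319, [98.0, 24.0, 22.0]), (320, [95.0, 24.0, 22.0]), (321, [154.0, 146.0, 142.0]), (322, [160.0, 154.0, 149.0]), (323, [163.0, 156.0, 150.0]), (324, [160.0, 154.0, 149.0]), (325, [158.0, 152.0, 148.0])]
212.5 [ 0.0049505  -0.00038829  0.05491003]
213 [ 0.00455008 -0.00038841  0.05490922]
213.5 [ 0.00414918 -0.00038853  0.0549084 ]
collar low front 226.5 [ 0.0117319  -0.00043861  0.01492367]
collar low front 227.5 [ 0.01106934 -0.0004388   0.01492233]
collar top/grip front 233.5 [ 0.00996275 -0.00044697  0.00892007]
collar top/grip front 234.5 [ 0.00931399 -0.00044716  0.00891876]
grip top back 318 [-0.01145915 -0.00051205 -0.03612346]
grip top back 320 [-0.01260569 -0.00051239 -0.03612578]
grip top back 322 [-0.01375867 -0.00051273 -0.03612812]
```

The rod axis sits about -2 mm in tool x and is near upright. I carry it over, with the tip above 0.2 m.

```bash
python3 - <<'E'
from h import *
print(jog((.5878,.1608,.31),np.radians(7.5)))
E
```

```text
[array([ 0.0226, -2.1684, -0.0333]), array([ 0.0002, -0.0006, -0.1099])]
```

Request:
{"method": "jog_arm", "body": {
  "plan": [
    {"x": 0, "y": -0.08, "z": -0.03, "wx": 0, "wy": 0, "wz": 0},
    {"x": 0, "y": -0.2, "z": -0.03, "wx": 0, "wy": 0, "wz": 0},
    {"x": 0, "y": -0.35, "z": -0.03, "wx": 0, "wy": 0, "wz": -0.02},
    {"x": 0, "y": -0.5, "z": -0.03, "wx": 0, "wy": 0, "wz": -0.04},
    {"x": 0, "y": -0.65, "z": -0.03, "wx": 0, "wy": 0, "wz": -0.06},
    {"x": 0, "y": -0.8, "z": -0.03, "wx": 0, "wy": 0, "wz": -0.08},
    {"x": 0, "y": -0.92, "z": -0.03, "wx": 0, "wy": 0, "wz": -0.1},
    {"x": 0, "y": -1, "z": -0.03, "wx": 0, "wy": 0, "wz": -0.11},
    {"x": 0, "y": -1, "z": -0.03, "wx": 0, "wy": 0, "wz": -0.11},
    {"x": 0, "y": -1, "z": -0.03, "wx": 0, "wy": 0, "wz": -0.11}
  ]
}}

```text
t: 14.58
eef_pos: [0.5331, -0.0664, 0.308]
tool_rot: [0.0, 0.998, 0.066, -0.0]
contact_force: [0.3, -0.3, -1.4]
gripper_width: 0.276
```

```bash
python3 - <<'E'
from h import *
print(jog((.5878,.1608,.28),np.radians(7.5)))
E
```

```text
[array([ 0.4203, -1.0904,  0.1391]), array([0.0002, 0.0002, 0.0003])]
```

Request:
{"method": "jog_arm", "body": {
  "plan": [
    {"x": 0.03, "y": -0.08, "z": 0, "wx": 0, "wy": 0, "wz": 0},
    {"x": 0.08, "y": -0.2, "z": 0, "wx": 0, "wy": 0, "wz": 0},
    {"x": 0.14, "y": -0.35, "z": 0, "wx": 0, "wy": 0, "wz": 0},
    {"x": 0.2, "y": -0.5, "z": 0, "wx": 0, "wy": 0, "wz": 0},
    {"x": 0.26, "y": -0.65, "z": 0, "wx": 0, "wy": 0, "wz": 0},
    {"x": 0.32, "y": -0.8, "z": 0, "wx": 0, "wy": 0, "wz": 0},
    {"x": 0.38, "y": -0.93, "z": 0, "wx": 0, "wy": 0, "wz": 0},
    {"x": 0.42, "y": -1, "z": 0, "wx": 0, "wy": 0, "wz": 0},
    {"x": 0.42, "y": -1, "z": 0, "wx": 0, "wy": 0, "wz": 0},
    {"x": 0.42, "y": -1, "z": 0, "wx": 0, "wy": 0, "wz": 0},
    {"x": 0.42, "y": -1, "z": 0, "wx": 0, "wy": 0, "wz": 0}
  ]
}}

```text
t: 15.5
eef_pos: [0.5903, 0.1402, 0.307]
tool_rot: [0.001, 0.998, 0.064, -0.001]
contact_force: [-0.2, -0.5, -1.8]
gripper_width: 0.273
```

```bash
python3 - <<'E'
from h import *
print(jog((.5878,.1608,.28),np.radians(7.5)))
E
```

```text
[array([ 0.0012, -0.1043,  0.1346]), array([ 0.0007,  0.0007, -0.0008])]
```

Request:
{"method": "jog_arm", "body": {
  "plan": [
    {"x": 0, "y": -0.05, "z": 0, "wx": 0, "wy": 0, "wz": 0},
    {"x": 0.001, "y": -0.104, "z": 0.03, "wx": 0.0007, "wy": 0.0007, "wz": 0},
    {"x": 0.001, "y": -0.104, "z": 0.08, "wx": 0.0007, "wy": 0.0007, "wz": 0},
    {"x": 0.001, "y": -0.104, "z": 0.16, "wx": 0.0007, "wy": 0.0007, "wz": 0},
    {"x": 0.001, "y": -0.104, "z": 0.23, "wx": 0.0007, "wy": 0.0007, "wz": 0},
    {"x": 0.001, "y": -0.104, "z": 0.26, "wx": 0.0007, "wy": 0.0007, "wz": 0},
    {"x": 0.001, "y": -0.104, "z": 0.26, "wx": 0.0007, "wy": 0.0007, "wz": 0},
    {"x": 0.001, "y": -0.104, "z": 0.26, "wx": 0.0007, "wy": 0.0007, "wz": 0}
  ]
}}

```text
t: 16.17
eef_pos: [0.5875, 0.1607, 0.2547]
tool_rot: [0.0, 0.998, 0.064, -0.0]
contact_force: [0.1, -0.6, -1.2]
gripper_width: 0.272
```

```bash
python3 - <<'E'
from h import *
k=cams.get_calibration('wrist');w=snap('wrist');s=snap('scene');r=rot();e=monitor.get_obs()['eef_pos']
import pickle;pickle.dump((w,k,r.as_matrix(),e,s,cams.get_calibration('scene')),open('w7.pkl','wb'))
A=cv2.resize(w[110:250,220:420],None,fx=4,fy=4,interpolation=cv2.INTER_CUBIC)[:560]
c=proj('scene',(.586,.161,.16)).astype(int);print('c',c)
B=cv2.resize(s[c[1]-70:c[1]+70,c[0]-50:c[0]+50],None,fx=4,fy=4,interpolation=cv2.INTER_CUBIC)
print(A.shape,B.shape)
m=np.hstack([A[:,200:600],B]);cv2.imwrite('pics/w7.png',cv2.convertScaleAbs(m[:,:,::-1],alpha=1.4))
print(e,r.as_matrix()[:,2],'tool axes',jog((.5878,.1608,.2),np.radians(7.5)))
E
```

```text
c [342 211]
(560, 800, 3) (560, 400, 3)
[0.58815227 0.1609964  0.25573762] [ 1.26280467e-03  4.35859855e-04 -9.99999108e-01] tool axes [array([-0.0022,  0.0008,  0.2787]), array([-0.0001, -0.0004, -0.0008])]
```

View pics/w7.png

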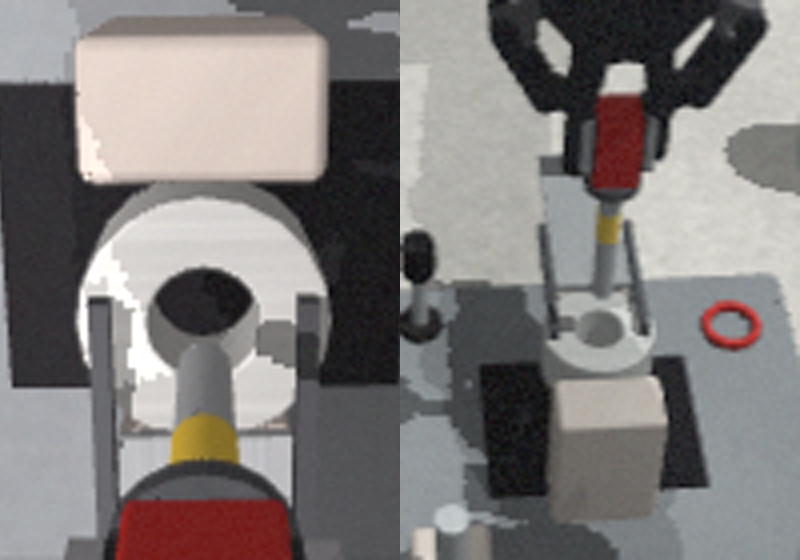

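Both views show the rod above the open bore. In the left crop the bore centre is at column 204 and the rod at 204. I check the along-x alignment numerically.

```bash
python3 - <<'E'
from h import *
import pickle
from scipy.optimize import least_squares
w,k,M,e,s,ks=pickle.load(open('w7.pkl','rb'))
a=np.linspace(0,2*np.pi,180,endpoint=False)
def circ(c,r,z,k):return np.array([proj('',(c[0]+r*np.cos(t),c[1]+r*np.sin(t),z),k) for t in a])
u=lambda v:270+(v+.5)/4-.5
v=lambda q:110+(q+.5)/4-.5
def f(c):
    p=circ(c,.014,.125,k);q=circ(c,.032,.125,k)
    return np.array([p[:,0].min()-u(148),p[:,0].max()-u(259),p[:,1].min()-v(267),q[:,1].min()-v(197)])
r=least_squares(f,[.585,.16]);print('bore wrist',r.x,r.fun)
tz=e[2]-.0999
p=atz('',(u(204),v(342)),tz,k);print('tip front',p,M.T@(p-e),'tip axis tool x',(M.T@(p-e))[0]-.006)
# scene
S=lambda x,y:((x-400+.5)/4-.5+342-50,(y+.5)/4-.5+211-70)
def f2(c):
    p=circ(c,.014,.125,ks)
    return np.array([p[:,0].min()-S(578,0)[0],p[:,0].max()-S(625,0)[0],p[:,1].min()-S(0,306)[1],p[:,1].max()-S(0,346)[1]])
r2=least_squares(f2,[.585,.16]);print('bore scene',r2.x,r2.fun)
b=r2.x
# predicted rod axis in scene: fit tip & top shaft
for nm,px,z in [('tip',S(604.5,293),tz),('band low',S(605.5,241),tz+.045),('band mid/up',S(607.5,215),tz+.065)]:
    print(nm,atz('',px,z,ks), 'near side')
E
```

```text
bore wrist [0.58596174 0.16140012] [-0.211402    0.21147361  0.38388711 -0.36111066]
tip front [0.591257   0.16199412 0.15583762] [ 0.00307616 -0.00056531  0.09990427] tip axis tool x -0.002923841416502998
bore scene [0.58608446 0.16210455] [-0.28688874  0.28660317  0.32799491 -0.32209727]
tip [0.5887432  0.16199167 0.15583762] near side
band low [0.59216484 0.15985319 0.20083762] near side
band mid/up [0.59250548 0.1596821  0.22083762] near side
```

```bash
python3 - <<'E'
from h import *
import pickle
from scipy.optimize import least_squares
w,k,M,e,s,ks=pickle.load(open('w7.pkl','rb'))
im6,k6,M6,e6=pickle.load(open('w6.pkl','rb'))
if 1:
  for r in range(160,220): print(r, s[r,341:345].astype(int).tolist(), end='\n' if r%2 else '  ')
  print('wrist7')
  for r in list(range(192,200))+list(range(210,240)): print(r,w[r,319:323].mean(0).round().tolist(), end='\n' if r%3==0 else ' ')
E
```

```text
160 [[24, 26, 27], [34, 36, 37], [100, 100, 98], [148, 146, 142]]  161 [[23, 21, 24], [55, 56, 54], [110, 109, 106], [147, 146, 141]]
162 [[25, 25, 28], [67, 68, 66], [123, 121, 118], [145, 144, 140]]  163 [[47, 49, 46], [105, 104, 101], [140, 139, 135], [142, 142, 137]]
164 [[58, 51, 51], [103, 96, 92], [117, 106, 103], [106, 87, 84]]  165 [[48, 23, 27], [75, 41, 41], [75, 43, 40], [72, 34, 31]]
166 [[49, 18, 20], [69, 25, 24], [66, 22, 18], [68, 26, 23]]  167 [[60, 24, 26], [68, 21, 21], [66, 17, 16], [68, 22, 20]]
168 [[58, 13, 13], [67, 21, 23], [67, 21, 23], [66, 23, 21]]  169 [[55, 22, 23], [69, 23, 25], [68, 23, 23], [69, 26, 24]]
170 [[55, 24, 23], [70, 25, 25], [65, 14, 14], [66, 22, 24]]  171 [[47, 23, 20], [68, 18, 20], [67, 21, 15], [67, 18, 21]]
172 [[49, 17, 17], [70, 19, 20], [71, 25, 24], [71, 25, 20]]  173 [[48, 20, 14], [67, 24, 23], [69, 24, 22], [69, 20, 19]]
174 [[51, 17, 18], [67, 19, 23], [67, 18, 15], [66, 18, 15]]  175 [[53, 25, 23], [68, 24, 24], [67, 19, 18], [67, 19, 19]]
176 [[59, 22, 20], [67, 23, 23], [66, 19, 15], [66, 19, 16]]  177 [[61, 19, 18], [69,
[... 2852 characters left out ...]
 210 [78.0, 78.0, 78.0]
211 [78.0, 78.0, 80.0] 212 [75.0, 75.0, 76.0] 213 [88.0, 80.0, 58.0]
214 [104.0, 86.0, 35.0] 215 [106.0, 88.0, 32.0] 216 [105.0, 87.0, 31.0]
217 [105.0, 86.0, 30.0] 218 [105.0, 86.0, 31.0] 219 [105.0, 86.0, 31.0]
220 [104.0, 86.0, 30.0] 221 [106.0, 87.0, 32.0] 222 [106.0, 88.0, 32.0]
223 [106.0, 88.0, 33.0] 224 [95.0, 81.0, 35.0] 225 [47.0, 44.0, 38.0]
226 [37.0, 36.0, 38.0] 227 [38.0, 37.0, 38.0] 228 [41.0, 41.0, 41.0]
229 [60.0, 60.0, 63.0] 230 [61.0, 61.0, 64.0] 231 [62.0, 62.0, 65.0]
232 [62.0, 62.0, 64.0] 233 [61.0, 62.0, 64.0] 234 [62.0, 59.0, 62.0]
235 [83.0, 29.0, 29.0] 236 [84.0, 22.0, 20.0] 237 [85.0, 23.0, 21.0]
238 [85.0, 22.0, 20.0] 239 [86.0, 24.0, 23.0]
```

```bash
cat > fit.py <<'E'
from h import *
import pickle
from scipy.optimize import least_squares
w,k,M,e,s,ks=pickle.load(open('w7.pkl','rb'))
im6,k6,M6,e6=pickle.load(open('w6.pkl','rb'))
W=[(0,6,195.3),(45,6,213.0),(85,15,224.5),(91,15,228.6),(91,12,234.5),(136,12,304.3),(136,-12,320.6)]
Wk=[(k6,M6,e6),(k6,M6,e6),(k6,M6,e6),(k,M,e),(k,M,e),(k6,M6,e6),(k6,M6,e6)]
S=[(0,6,214.9),(45,6,201.6),(65,6,194.6),(85,15,191.0),(91,12,187.9),(136,-12,164.2)]
def res(p,use):
    x0,sl,dz=p;out=[]
    def row(h,r,kk,MM,ee):
        P=ee+MM@np.array([x0+sl*h/1e3+r/1e3,-.0004,.0999+dz-h/1e3]);return proj('',P,kk)[1]
    if 'w' in use: out+=[row(h,r,*c)-v for (h,r,v),c in zip(W,Wk)]
    if 's' in use: out+=[(row(h,r,ks,M,e)-v) for h,r,v in S]
    return np.array(out)
for use in ('w','s','ws'):
    f=least_squares(res,[-.002,0,0],args=(use,),loss='soft_l1',x_scale=[.001,.01,.001]);print(use,f.x,np.round(f.fun,1) if use!='x' else 0, np.sqrt(np.diag(np.linalg.pinv(f.jac.T@f.jac)))*.4)
E
python3 fit.py
```

```text
w [-0.00279349 -0.02179634  0.00494104] [ -1.3   0.4   0.7   1.   -0.4 -25.2   0.6] [0.00045415 0.00920798 0.00156751]
s [-0.02192151 -0.0135246   0.02227037] [ 0.1 -0.4  0.1  0.   0.1 -0. ] [0.02398139 0.05103903 0.02727236]
ws [-0.00287148 -0.01065699  0.00327957] [ -0.6   0.7   0.6   0.7  -0.6 -25.8   0.7   0.8  -0.1   0.3   0.1   0.
  -0.8] [0.0004108  0.00499367 0.00084546]
```

```bash
sed -i 's/(136,12,304.3),//; s/(k,M,e),(k,M,e),(k6,M6,e6),(k6,M6,e6)\]/(k,M,e),(k,M,e),(k6,M6,e6)]/' fit.py
cat >> fit.py <<'E'
# no dz
g=lambda p,u:res([p[0],p[1],0],u)
for u in('w','ws'):
    f=least_squares(g,[-.002,0],args=(u,));print('dz0',u,f.x,np.round(f.fun,1))
E
python3 fit.py
```

```text
w [-0.00295448 -0.00370528  0.00273598] [-0.4  0.7  0.2  0.3 -1.   0. ] [0.00036661 0.00626209 0.00115704]
s [-0.02192151 -0.0135246   0.02227037] [ 0.1 -0.4  0.1  0.   0.1 -0. ] [0.02398139 0.05103903 0.02727236]
ws [-0.00303756 -0.00137772  0.00252624] [-0.2  0.8  0.1  0.2 -1.  -0.   0.5 -0.2  0.2  0.  -0.  -0.8] [0.00034847 0.0043445  0.00076148]
dz0 w [-0.00249109  0.00798783] [ 0.1  0.9 -0.2 -0.1 -1.3  0.7]
dz0 ws [-0.00244176  0.00827724] [ 0.1  0.8 -0.3 -0.2 -1.4  0.6 -0.  -0.7 -0.3 -0.4 -0.4 -1.1]
```

The cleaned fit gives an upright rod, its axis at tool x ≈ -2.7 mm, and perhaps 1–2 mm lower in the grip than assumed. The bore is at (0.586, 0.1615). I lower in stages.

```bash
python3 - <<'E'
from h import *
a=[]
for i in range(6): a.append(monitor.get_obs()['eef_pos']);snap('top')
print(np.mean(a,0),np.std(a,0))
s=rot().inv().apply(np.array([.5887,.1615,.173])-np.mean(a,0))/.2;print(s,jog((.5,.1,.2),np.radians(7.5))[1])
E
```

```text
[0.58810063 0.16091785 0.25570788] [8.43707150e-05 7.29302833e-05 1.31552998e-04]
[ 0.00308097 -0.00253483  0.41354128] [ 0.     -0.0002 -0.0008]
```

Request:
{"method": "jog_arm", "body": {
  "plan": [
    {"x": 0.003, "y": -0.0025, "z": 0, "wx": 0, "wy": 0, "wz": 0},
    {"x": 0.003, "y": -0.0025, "z": 0.05, "wx": 0, "wy": 0, "wz": 0},
    {"x": 0.003, "y": -0.0025, "z": 0.1, "wx": 0, "wy": 0, "wz": 0},
    {"x": 0.003, "y": -0.0025, "z": 0.15, "wx": 0, "wy": 0, "wz": 0},
    {"x": 0.003, "y": -0.0025, "z": 0.2, "wx": 0, "wy": 0, "wz": 0},
    {"x": 0.003, "y": -0.0025, "z": 0.2, "wx": 0, "wy": 0, "wz": 0},
    {"x": 0.003, "y": -0.0025, "z": 0.2, "wx": 0, "wy": 0, "wz": 0}
  ]
}}

```text
t: 17.15
eef_pos: [0.5878, 0.1611, 0.2141]
tool_rot: [0.0, 0.998, 0.064, -0.001]
contact_force: [0.4, 1.6, -1.8]
gripper_width: 0.275
```

```bash
python3 - <<'E'
from h import *
print(jog((.5887,.1615,.173),np.radians(7.5)),monitor.get_obs()['contact_force'])
E
```

```text
[array([ 0.0051, -0.0017,  0.2053]), array([ 0.0001,  0.0005, -0.0008])] [ 0.4432157   1.56434779 -1.79264267]
```

Request:
{"method": "jog_arm", "body": {
  "plan": [
    {"x": 0.004, "y": -0.002, "z": 0.03, "wx": 0, "wy": 0, "wz": 0},
    {"x": 0.004, "y": -0.002, "z": 0.07, "wx": 0, "wy": 0, "wz": 0},
    {"x": 0.004, "y": -0.002, "z": 0.11, "wx": 0, "wy": 0, "wz": 0},
    {"x": 0.004, "y": -0.002, "z": 0.15, "wx": 0, "wy": 0, "wz": 0},
    {"x": 0.004, "y": -0.002, "z": 0.19, "wx": 0, "wy": 0, "wz": 0},
    {"x": 0.004, "y": -0.002, "z": 0.205, "wx": 0, "wy": 0, "wz": 0},
    {"x": 0.004, "y": -0.002, "z": 0.205, "wx": 0, "wy": 0, "wz": 0},
    {"x": 0.004, "y": -0.002, "z": 0.205, "wx": 0, "wy": 0, "wz": 0}
  ]
}}

```text
t: 17.82
eef_pos: [0.5885, 0.1616, 0.1729]
tool_rot: [0.0, 0.998, 0.064, -0.001]
contact_force: [0.2, 0.5, -0.8]
gripper_width: 0.274
```

```bash
python3 - <<'E'
from h import *
import pickle
k=cams.get_calibration('wrist');w=snap('wrist');s=snap('scene');r=rot();e=monitor.get_obs()['eef_pos']
ks=cams.get_calibration('scene');pickle.dump((w,k,r.as_matrix(),e,s,ks),open('w8.pkl','wb'))
A=cv2.resize(w[130:270,270:370],None,fx=4,fy=4,interpolation=cv2.INTER_CUBIC)
B=cv2.resize(s[175:245,317:367],None,fx=8,fy=8,interpolation=cv2.INTER_CUBIC)
m=np.hstack([A,B]);cv2.imwrite('pics/w8.png',cv2.convertScaleAbs(m[:,:,::-1],alpha=1.4))
print(e,r.as_matrix()[:,2],monitor.get_obs()['contact_force'])
E
```

```text
[0.58883671 0.16173153 0.17349809] [-7.78894074e-04 -2.20930736e-04 -9.99999672e-01] [-0.17673979  0.12930142 -0.90978686]
```

View pics/w8.png

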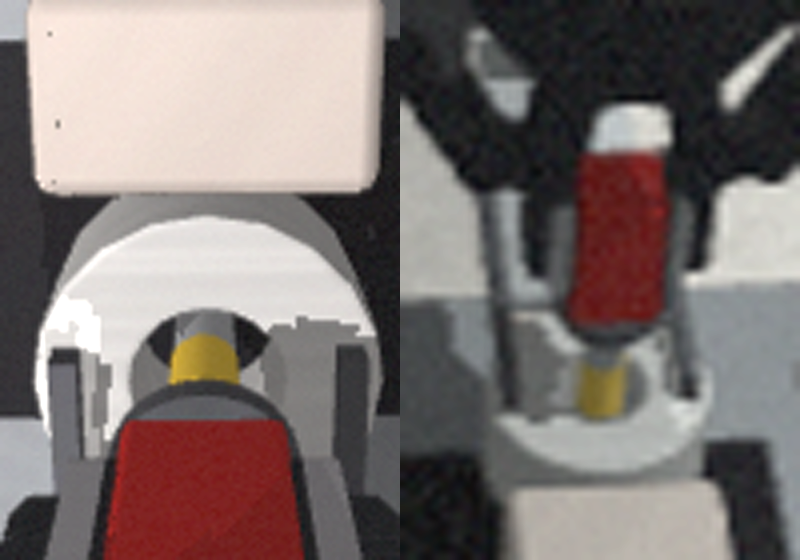

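The rod is in the bore and clear of the rim on all sides: the scene crop has the rod at columns 580–628 and the bore at 555–647. The wrist crop agrees. I compute the centring and band height relative to the rim.

```bash
python3 - <<'E'
from h import *
import pickle
from scipy.optimize import least_squares
w,k,M,e,s,ks=pickle.load(open('w8.pkl','rb'))
a=np.linspace(0,2*np.pi,180,endpoint=False)
circ=lambda c,r,z,k:np.array([proj('',(c[0]+r*np.cos(t),c[1]+r*np.sin(t),z),k) for t in a])
for c in (341,342,343,344): print(c,[ (r,s[r,c].tolist()) for r in list(range(213,234))] if c==342 else '')
print('row221',s[221,330:352].tolist()); print('row224 B',s[224,330:352,2].tolist(),s[224,330:352,0].tolist())
p=circ((.586,.1615),.014,.125,ks);q=circ((.586,.1615),.032,.125,ks);print('pred rim scene',p.min(0),p.max(0),'outer',q.min(0),q.max(0))
ax=e+M@np.array([-.0027,-.0004,0])
for z in(.135,.125,.115): print('front',z,proj('',(ax[0]+.006*.99,ax[1]+.0008,z),ks))
# wrist bore fit
u=lambda v:270+(v+.5)/4-.5
v=lambda q:130+(q+.5)/4-.5
def f(c):
    P=circ(c,.014,.125,k);Q=circ(c,.032,.125,k)
    return np.array([P[:,0].min()-u(130),P[:,0].max()-u(285),P[:,1].min()-v(308),Q[:,0].min()-u(37),Q[:,0].max()-u(382),Q[:,1].min()-v(216)])
r=least_squares(f,[.586,.161]);print('bore wrist',r.x,r.fun,'axis',ax)
print('rod col',(u(171)+u(238))/2,proj('',(ax[0]+.003,ax[1],.118),k))
E
```

```text
341 
342 [(213, [73, 24, 22]), (214, [74, 22, 27]), (215, [60, 34, 36]), (216, [50, 48, 51]), (217, [33, 34, 36]), (218, [47, 48, 48]), (219, [64, 66, 66]), (220, [61, 66, 64]), (221, [77, 70, 47]), (222, [90, 79, 40]), (223, [92, 79, 37]), (224, [93, 81, 39]), (225, [94, 82, 40]), (226, [96, 84, 41]), (227, [79, 79, 70]), (228, [123, 125, 123]), (229, [124, 126, 124]), (230, [126, 130, 127]), (231, [128, 129, 128]), (232, [123, 126, 124]), (233, [119, 122, 120])]
343 
344 
row221 [[32, 31, 34], [50, 48, 49], [68, 69, 68], [70, 71, 70], [71, 73, 71], [67, 69, 68], [76, 77, 75], [93, 93, 92], [86, 87, 81], [82, 79, 62], [77, 70, 35], [78, 72, 45], [77, 70, 47], [88, 81, 51], [100, 89, 52], [77, 75, 63], [74, 75, 74], [99, 102, 100], [129, 133, 130], [113, 115, 115], [78, 79, 79], [83, 83, 82]]
row224 B [34, 44, 63, 68, 66, 78, 96, 91, 80, 49, 33, 33, 39, 45, 55, 65, 66, 83, 115, 125, 117, 86] [32, 44, 63, 69, 67, 77, 94, 91, 85, 80, 82, 84, 93, 107, 103, 66, 65, 82, 116, 125, 115, 83]
pred rim scene [335.57349139 217.41030468] [347.89553043 226.75837275] outer [327.66191261 211.60965594] [355.83344889 232.98727748]
front 0.135 [342.42415148 221.18741685]
front 0.125 [342.15846688 224.08405355]
front 0.115 [341.89692898 226.93548077]
bore wrist [0.58605163 0.16132863] [ 0.33433552  0.1660692   0.77942539 -1.26440015  0.76614529 -0.63567723] axis [0.58610773 0.16178275 0.1735002 ]
rod col 320.75 [321.62957743 217.72933728]
```

Centring agrees to under about 1 mm in both cameras. The band's middle is about 1–3 mm high: the scene rim comparison says 0.6 mm, the grasp geometry 3.5 mm. I lower by 1.5 mm, then check that it is steady.

Request:
{"method": "jog_arm", "body": {
  "plan": [
    {"x": 0, "y": 0, "z": 0.005, "wx": 0, "wy": 0, "wz": 0},
    {"x": 0, "y": 0, "z": 0.009, "wx": 0, "wy": 0, "wz": 0},
    {"x": 0, "y": 0, "z": 0.009, "wx": 0, "wy": 0, "wz": 0},
    {"x": 0, "y": 0, "z": 0.009, "wx": 0, "wy": 0, "wz": 0},
    {"x": 0, "y": 0, "z": 0.009, "wx": 0, "wy": 0, "wz": 0},
    {"x": 0, "y": 0, "z": 0.009, "wx": 0, "wy": 0, "wz": 0}
  ]
}}

```text
t: 18.42
eef_pos: [0.5889, 0.1617, 0.1718]
tool_rot: [0.0, 0.998, 0.064, -0.0]
contact_force: [-0.2, -0.0, -1.9]
gripper_width: 0.274
```

```bash
python3 - <<'E'
from h import *
s=snap('scene');o=monitor.get_obs();print(o['t'],o['eef_pos'],o['contact_force'],o['joint_vel'].max(),o['gripper_width'])
print([(r,s[r,342].tolist()) for r in range(218,229)])
print([(n,[(np.round(d['location'],1),round(d['confidence'],2)) for d in finder.place_of('scene',n)[:3]]) for n in('rod_band','sleeve_mouth','shutter_post','plain_rod')])
print('expect mouth',proj('scene',(.586,.1615,.125)),'post out',proj('scene',(.462,.145,.151)))
B=cv2.resize(s[160:250,285:405],None,fx=6,fy=6,interpolation=cv2.INTER_CUBIC);cv2.imwrite('pics/w9.png',cv2.convertScaleAbs(B[:,:,::-1],alpha=1.4))
E
```

```text
18.4667 [0.58884476 0.16171722 0.1717682 ] [-0.00220254  0.09951139 -0.73578615] 0.0009341543592782716 0.27734737047662394
[(218, [34, 36, 36]), (219, [61, 62, 62]), (220, [64, 64, 66]), (221, [69, 68, 59]), (222, [87, 76, 42]), (223, [90, 78, 37]), (224, [90, 78, 35]), (225, [91, 80, 37]), (226, [93, 80, 37]), (227, [91, 83, 50]), (228, [123, 125, 121])]
[('rod_band', [(array([124.1, 210.2]), 0.96), (array([141.6, 185.7]), 0.65), (array([342.3, 221.9]), 0.51)]), ('sleeve_mouth', [(array([343.5, 222.7]), 0.92), (array([341.9, 236.7]), 0.69)]), ('shutter_post', [(array([331.5, 176.4]), 0.49)]), ('plain_rod', [(array([209.9, 218. ]), 0.78)])]
expect mouth [341.73153652 222.03368252] post out [336.59261431 176.34456616]
```

View pics/w9.png

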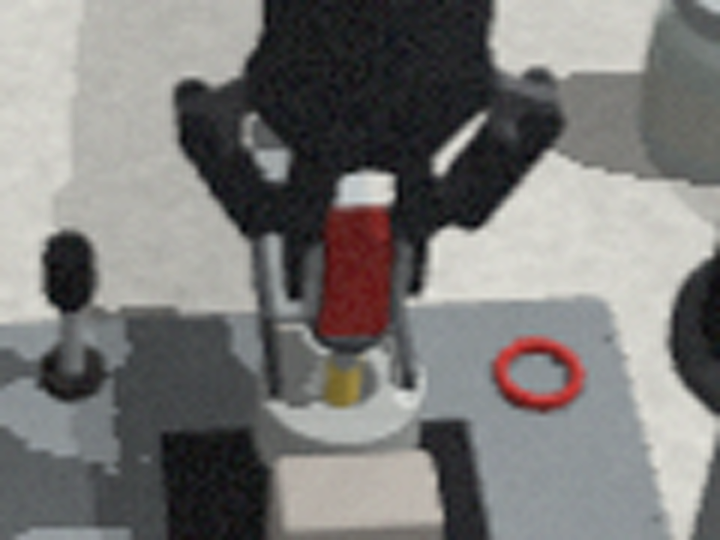

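The last view shows the rod in the bore, clear of the rim, with the band straddling the mouth. The shutter is out and the lens ring untouched. I hand in.

```bash
python3 -c "
from station import bot
print(bot.hand_in())"
```

```text
the job is handed in; nothing more can be done
None
```

The job is handed in: the shutter is out at its stop, and the test rod is held upright in the sleeve with its yellow band at the mouth. The clock read about 18.5 s.

- **Shutter:** I pulled the post about 43 mm until the force rose to about 18 N with no further motion, then let go. Pictures afterwards showed the bore open and the shutter still out.
- **Rod:** I took the small red-gripped rod from the stand, not the larger free-standing red or blue ones. I lowered it into the bore without any sign of contact; the wrist force stayed under 2.5 N while lowering.
- **Last checks:**
  - **Grip and steadiness:** still gripped, with joint speeds under 0.001 rad/s and the outside force under 1 N.
  - **Centring:** the rod is within about 1 mm of the bore axis. The two cameras disagreed on the sign of that offset.
  - **Other items:** the last full look at the rest of the scene was before the insertion, with the grey rod still in its hole. The final crop also showed the lens ring in place. The network's last guess for the shutter post (confidence 0.49) was about 5 pixels off its expected place, and the gripper was in front of the post.
- **Band height disagreement:** the scene camera puts the band's middle about 0.7 mm low, while the grasp geometry puts it about 2 mm high. I chose a height between the two.

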